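Knock a note pad up against the hidden back gauge of a stack cutter and clamp it

ROBOT

A 6-joint arm with a two-finger parallel gripper is mounted at the origin on a cart in front of the work surface, level with it; the furniture and walls round the work are solid. World frame = base frame: x ahead of the robot, y to its left, z up, the work surface at z = 0. Lengths are in mm, angles in rad, forces in N, time in s.
With the tool pointing down it reaches from about 350 to 875 mm from the base axis. Payload 4.2 kg.
Tool frame: the origin (TCP) lies between the finger pads; the fingertips stand 17 mm ahead of it and the grasp point (between the pads) lies 2 mm behind it (nose_length is the distance from the TCP to the fingertips, in mm); z points along the fingers, y is the direction in which the jaws open and shut (so a half turn about z gives the same grasp; the last joint's range is limited). The gripper opens to 85 mm and grips with 20 to 120 N. Pads are 22 mm wide; open, the fingers measure 114 mm over their backs; the gripper's body (76 mm by 85 mm) begins 54 mm behind the grasp point. The pads swing forward as they close: fully open they stand 13 mm farther back than shut.
Start: joints at [-0.851, 0.385, 0.008, 0, -1.194, -0.259], TCP at [277.927, -559.782, 248.312] pointing down, gripper open.
Joint ranges: [-3.14, 3.14], [-1.21, 2.06], [-1.07, 1.41], [-3.16, 2.05], [-2.99, -0.16], [-3.1, 3.1]. Speed limits (rad/s): [2.79, 2.79, 3.14, 3.14, 3.14, 3.14].

INTERFACE

Orientations are given as a unit quaternion [x, y, z, w].
In Python, from bench import * gives the robot as it stands.
- The arm moves only by the tool jog_arm, never from a script. Its argument "increments" is a list of rows, each a list of 4 numbers: the shift along the tool's x, y, z in m, then the turn about the tool's z in degrees. A call has 1 to 10 rows; each row is the pose to reach, as a shift and turn from the pose measured when the call began, along the tool's axes at that moment; what a row does not reach only later rows make up. A row lasts 1/8 s, in which the tool goes at most 62.5 mm and 10.7 degrees, less where a joint would pass 70% of its speed; a pose out of reach is approached as far as the arm can. A call with a gripper value outside its range is refused whole. "hand" is the gripper's target within -1 to 1 (fully open at 1, half-way at 0, shut at -1), set as the call begins (left out, the last holds). The fingers move at their own pace and stop on an object; the grip force is fixed at half the most. Time passes only in rows, so rows that repeat a pose let the fingers close. It gives the time, the measured TCP pose, the force and the opening at its end, in the units of the state.
- read_state(): the state, without advancing time (a new reading comes with each control period).
- get_image(name): name is "side" or "top"; returns the picture (400x640x3 uint8, red, green, blue); there is no depth.
- calibration(name): a dict with "fx", "fy", "cx", "cy" (pixels), "position" and "rotation" of the camera in the world. Camera axes: x right, y up, looking along -z (the intrinsics and any distortion apply to the point x, -y, -z); pixel columns grow to the right and rows downward; lengths in mm; the calibration is good to about 2 mm. A picture is of the moment at which its call begins. calibration takes no time and is no camera call.
- job_done(): hands the job in, once; it reports no verdict.
The state is a dict: "clock": time; "joints": joint angles; "joint_vel": joint speeds; "joint_efforts": joint torques, N m; "position": TCP position; "ee_rot": TCP orientation; "contact_force": force on the tool from outside, world axes, zero at the start; "wrist_torque": the same for the moment, N m; "gripper_width": finger opening in mm.
Only numpy, scipy, OpenCV 4.12 (cv2) and the standard library are available. Lean on these libraries where they do the work, as an engineer would, in place of code of your own. Each camera call takes 0.05 s, during which the arm holds its last target.

TASK

Get the note pad in the stack cutter ready for trimming. With the wooden knocking-up block, tap the pad gently back under the bridge until its whole rear edge sits square and tight against the back gauge hidden under the rear cover, without shifting the gauge, which is only lightly locked, and without touching the pad with the gripper. Then stand the block back on the desk to the right of the cutter and swing the clamp lever towards you until the clamp bites on the pad.

Things in the scene. Friction and masses are not known exactly. Their poses are not given: they have to be found in the camera images.
- cutter: Grey desktop stack cutter, fixed, 380 x 260 mm. Origin at its foot on the desk; +x from its open front to its covered rear (within 0.15 rad of straight away from the robot), +y to its left. Bed top z = 35 mm, x = -210 to 170 mm. Bridge over the bed at x = -1 to 51 mm, top z = 107 mm, throat 200 mm wide, 38 mm high. The cover behind has its top at z = 89 mm. Blade arm (unused) at y = 146 mm, up to z = 300 mm.
- pad: White glued pad of note paper, 148 (x) x 105 (y) x 28 mm, 0.23 to 0.46 kg, loose on the bed, rear part under the bridge. Origin at the centre of its underside; its bound, grey-taped rear edge is at x = +74 mm, its front edge at x = -74 mm. Starts 29 to 91 mm short of the gauge, up to 0.09 rad out of square with the cutter. Slides under about 1 to 3 N.
- rear_cover: Grey louvred sheet cover over the rear of the bed, fixed to the cutter, origin at the cutter's origin. Under it, out of sight, stands the back gauge: a flat bar 190 mm wide, 34 mm high, 12 mm thick, square to the cutter's x. Its front face is set anywhere from cutter x = 75 to 115 mm and is not measured. It stands firm under light pressure; from about 12 N it creeps backwards.
- pad_front (a point): Centre of the pad's front edge face, 14 mm above the bed: where to tap.
- pad_rear (a point): Centre of the pad's rear edge face, 14 mm above the bed: what must meet the gauge.
- knock_block: Wooden knocking-up block, 0.22 kg, standing on the desk right of the cutter: 60 (x) x 48 (y) x 50 mm high, with dark hard facings on its two striking faces (x = +30 and -30 mm, front and back alike). Origin at the centre of its underside, z up. Grip it across its 48 mm, halfway up, and strike with a dark face.
- clamp_lever (a joint): Quarter-turn clamp lever on the bridge, in rad. 0: points to the cutter's right (-y); grows clockwise seen from above, 1.57 points to the front. Vertical axis at cutter x = 25, y = 0 mm. Starts at 0 to 0.25; each rad lowers the clamp bar 12 mm, which meets the pad near 0.83. Stiff (0.2 N m, about 3 N at the knob) and stays where it is left.
- lever_knob (a point): Centre of the top of the lever's upright black knob, 78 mm from the lever's axis, at cutter z = 159 mm; the knob is 19 to 21 mm across and 38 mm tall (z = 121 to 159 mm, the lever's arm beneath it). 6 N or more on the knob, square to the lever, clamps firmly.
- clamp_bar: Steel pressing bar in the bridge, 22 x 196 x 14 mm, moved by the lever; origin at the centre of its underside, 73 mm above the desk when raised.
- vial_c: Small white capped vial standing on a sheet of paper right of the cutter, 24 mm across, 56 mm tall; origin at the centre of its underside. Leave it alone.
- calculator: Pocket calculator on the desk left of the cutter, 128 x 92 x 25 mm; origin at the centre of its underside. Leave it alone.
- memo_pad: Small yellow block of sticky notes on the desk in front of the cutter's right corner, 76 x 76 x 11 mm; origin at the centre of its underside. Leave it alone.
Mind the look-alikes: they are no part of the job. Of the things that look like the knock_block, the smallest one is meant.

How it is judged (in metres and radians):
On the way, in this order (a step that is already met when the one before it is completed fails the run):
1. the block is lifted from the desk in the gripper (height (world z) of knock_block above 0.03 m and contact force between knock_block and the fingers above 1 N), for 0.2 s.
2. the block bears on the pad (contact force between knock_block and pad above 0.5 N).
3. the pad's rear edge is against the gauge (within 1.5 mm) and square to it (within 0.02 rad) (x of back_gauge_c0 in the frame of pad_rear below 0.0075 m and angle between the x axis of pad and the x axis of cutter, either way round below 0.02 rad), for 0.2 s.
4. the block stands released on the desk right of the cutter (height (world z) of knock_block below 0.006 m and angle between knock_block's own z axis and vertical below 0.1 rad and y of knock_block in the frame of cutter below -0.15 m and contact force between knock_block and the fingers below 0.1 N), for 0.2 s.
At the end, for the whole second after the job is handed in: The pad's rear edge is within 1.5 mm of the gauge face at its middle and square to it within 0.02 rad, the clamp bar presses on the pad with more than 3 N, the block stands upright and released on the desk right of the cutter (within 0.1 rad), and all is at rest (all of step 3 and all of step 4 and contact force between pad and clamp_bar above 3 N and linear speed of each of pad, knock_block below 0.01 m/s); the robot touches nothing.
It fails at once if the back gauge is shifted by more than 1 mm (distance of back_gauge_c0 from where it was at the start of the episode above 0.001 m).
It fails at once if the pad is hit or pushed with more than 20 N (contact force between knock_block and pad above 20 N).
It fails at once if the gripper touches the pad (more than 1 N) (contact force between the fingers and pad above 1 N).
It fails at once if a bystander (vial, calculator, sticky notes) is moved more than 20 mm (distance of any of vial_c, calculator, memo_pad from where it was at the start of the episode above 0.02 m).
It also fails if it takes over 72 s, if anything falls off the work surface, if the arm or the gripper's body presses on something with over 40 N, if the wrist force passes 120 N, or if a joint passes its speed limit or range.

## Working session

There is one attempt and no reset: what is moved stays moved. The work goes in short steps, Python scripts to look and compute and a tool call to move; the robot and the scene stay as the last step left them, time stands still between calls to the robot, and variables do not carry over. Pictures are saved under pics/ and viewed, and the job is handed in when it is done.

Besides the shell and the picture viewer there is one more tool, called after "Emit:" by a JSON object that holds its "fn" and its "kwargs", one argument or row to a line. jog_arm: Moves the arm, as the interface text tells. Its arguments: {"type":"object","properties":{"increments":{"type":"array"},"hand":{"type":"number"}},"required":["increments"]}

```bash
mkdir -p pics; python3 - <<'E'
from bench import *
import cv2
for n in ("top","side"):
    im=get_image(n); cv2.imwrite(f"pics/{n}0.png",im[:,:,::-1]); print(n,calibration(n))
s=read_state(); print(s)
E
```

```text
top {'fx': 437.6157549529921, 'fy': 437.6157549529921, 'cx': 311.97354234090466, 'cy': 202.65772272565522, 'position': array([2.94555139e+02, 1.33929148e+00, 1.48887979e+03]), 'rotation': array([ 0.05300835, -0.05635677, -0.69726549,  0.71262533])}
side {'fx': 460.23510181618246, 'fy': 460.23510181618246, 'cx': 312.62878444665654, 'cy': 199.10682984469085, 'position': array([  236.84405028, -1161.74266753,   642.05490931]), 'rotation': array([ 0.54484786, -0.05104709, -0.10049638,  0.83092447])}
{'clock': 0.1, 'joints': array([-8.51402383e-01,  3.85474826e-01,  6.78210690e-03, -4.30670393e-04,
       -1.19402113e+00, -2.58622982e-01]), 'joint_vel': array([-0.00034841, -0.00266977,  0.00183212,  0.00064094, -0.00025408,
        0.00069135]), 'joint_efforts': array([-2.64615182e-04, -3.93320239e+01,  1.88929456e+01,  4.19794500e+00,
       -2.58475760e-03,  1.07626317e-05]), 'position': array([ 277.71260186, -559.36905306,  247.34218838]), 'ee_rot': array([-2.28275406e-01,  9.73596107e-01,  9.40416465e-04, -2.73682570e-04]), 'contact_force': array([ 0.35298671,  0.64202746, -0.12973027]), 'wrist_torque': array([0.01080667, 0.00603172, 0.08582404]), 'gripper_width': 85.34254250705025}
```

View pics/top0.png

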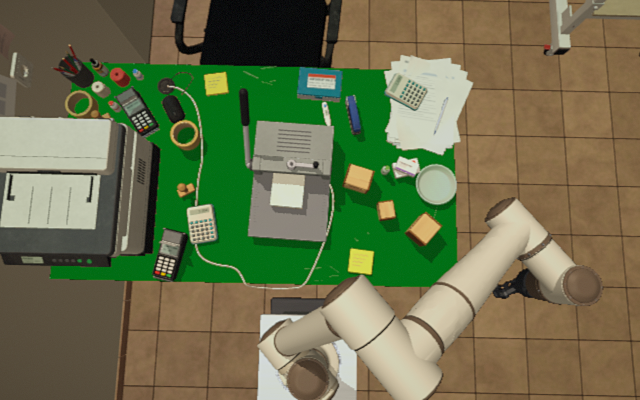

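View pics/side0.png

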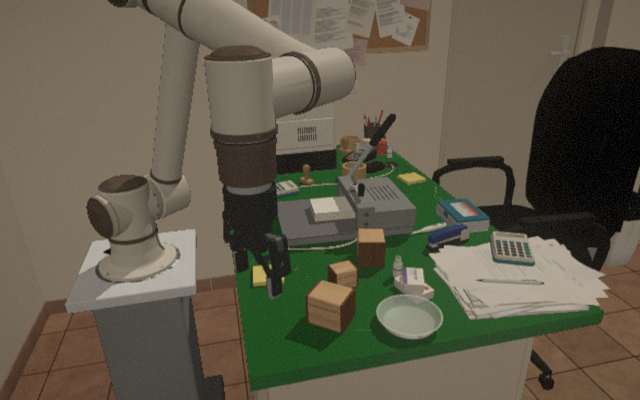

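Wooden-block candidates in the top view are at (359,179), (387,210) and (424,229). The one at (387,210), seen at (343,275) in the side view, looks smallest. I'll confirm that with a crop.

```bash
cat > h.py <<'E'
import numpy as np, cv2
from scipy.spatial.transform import Rotation as R
from bench import *
def ray(n,u,v):
    c=calibration(n); d=np.array([(u-c['cx'])/c['fx'],-(v-c['cy'])/c['fy'],-1.])
    return np.array(c['position']),R.from_quat(c['rotation']).apply(d)
def atz(n,u,v,z):
    p,d=ray(n,u,v); return p+d*(z-p[2])/d[2]
def proj(n,P):
    c=calibration(n); q=R.from_quat(c['rotation']).inv().apply(np.atleast_2d(P)-c['position'])
    return np.c_[c['cx']+c['fx']*q[:,0]/-q[:,2], c['cy']-c['fy']*q[:,1]/-q[:,2]]
def crop(im,x0,y0,x1,y1,k,f):
    cv2.imwrite(f,cv2.resize(im[y0:y1,x0:x1],None,fx=k,fy=k,interpolation=cv2.INTER_CUBIC)[:,:,::-1])
E
python3 - <<'E'
from h import *
im=cv2.imread('pics/top0.png')[:,:,::-1]
crop(im,340,150,450,250,7,'pics/c1.png')
crop(im,235,80,345,250,3.5,'pics/c2.png')
im=cv2.imread('pics/side0.png')[:,:,::-1]
crop(im,270,150,440,340,3,'pics/c3.png')
E
```

```text
(no output)
```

View pics/c1.png

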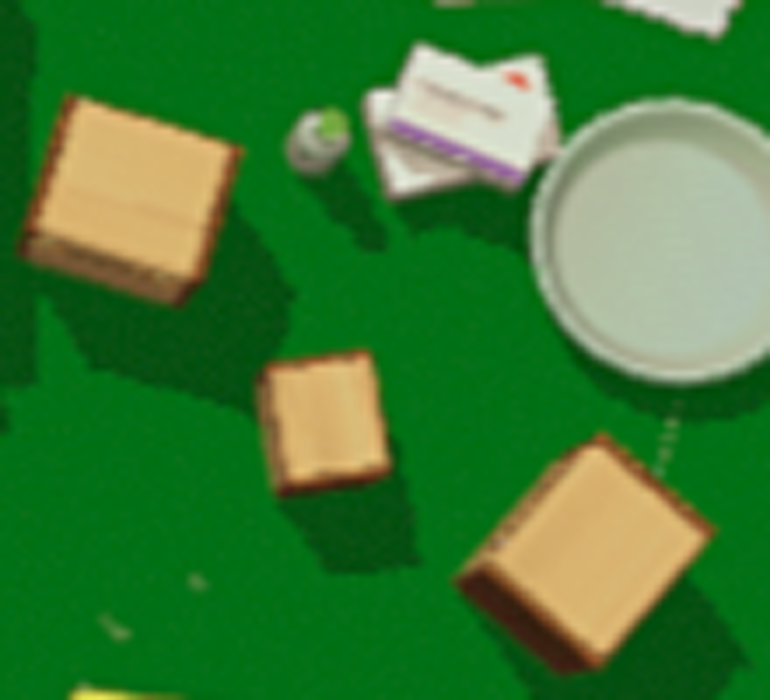

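View pics/c2.png

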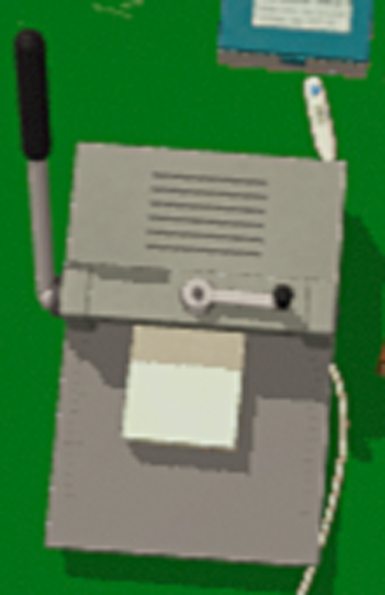

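View pics/c3.png

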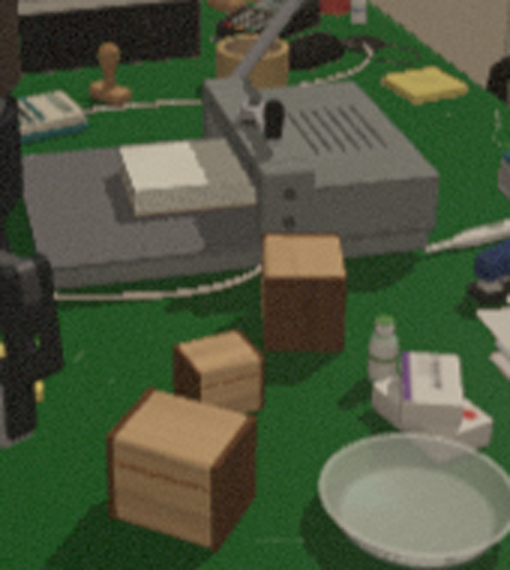

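The block at (387,210) is clearly the smallest: its top is about 15×17 px, roughly 50×57 mm, with dark facings on the faces towards and away from the robot. Next I'll fit the poses of the block, cutter, pad and lever.

```bash
cat > fit.py <<'E'
from h import *
from scipy.optimize import least_squares
def pose(p,L): # planar
    c,s=np.cos(p[2]),np.sin(p[2]); L=np.atleast_2d(np.array(L,float))
    return np.c_[p[0]+c*L[:,0]-s*L[:,1],p[1]+s*L[:,0]+c*L[:,1],L[:,2]]
E
python3 - <<'E'
from fit import *
# block
b=np.array([(262,376),(366,353),(390,468),(280,495)])/7+[340,150]
w=[atz('top',u,v,50) for u,v in b]
L=[(30,24,50),(30,-24,50),(-30,-24,50),(-30,24,50)]
f=lambda p:(proj('top',pose(p,L))-b).ravel()
x0=np.r_[np.mean(w,0)[:2],0]
rb=least_squares(f,x0); print('block',rb.x,rb.fun.round(1))
# cutter
c=np.array([(45,548),(320,563),(77,143),(345,160)])/3.5+[235,80]
def f(p):
    return (proj('top',pose(p,[(-210,130,35),(-210,-130,35),(170,p[3],89),(170,-p[3],89)]))-c).ravel()
rc=least_squares(f,[600,0,0,120]); print('cutter',rc.x,rc.fun.round(1))
C=rc.x
def inC(w): 
    d=w[:2]-C[:2]; a=C[2]; return np.array([np.cos(a)*d[0]+np.sin(a)*d[1],-np.sin(a)*d[0]+np.cos(a)*d[1]])
h=np.array([197,293])/3.5+[235,80]; k=np.array([283,296])/3.5+[235,80]
for z in (121,135,159): print('hub',z,inC(atz('top',*h,z)),'knob',inC(atz('top',*k,z)))
p=np.array([(123,437),(236,450),(135,327),(244,333)])/3.5+[235,80]
for q in p: print('pad',inC(atz('top',*q,63)))
im=cv2.imread('pics/side0.png'); im2=cv2.imread('pics/top0.png')
for n,I in(('side',im),('top',im2)):
    I=cv2.resize(I,None,fx=3,fy=3,interpolation=cv2.INTER_CUBIC)
    Lb=[(sx*30,sy*24,z) for sx in(1,-1) for sy in(1,-1) for z in(0,50)]
    Lc=[(-210,130,35),(-210,-130,35),(170,-130,35),(170,C[3],89),(170,-C[3],89),(25,0,121),(-1,-C[3],107),(-1,C[3],107)]
    for P,col in((pose(rb.x,Lb),(255,0,0)),(pose(C,Lc),(0,0,255))):
        for u,v in proj(n,P): cv2.circle(I,(int(u*3+1),int(v*3+1)),4,col,1)
    y0,x0=(130,230) if n=='side' else (90,230)
    cv2.imwrite(f'pics/ov_{n}.png',I[y0*3:y0*3+560,x0*3:x0*3+660])
E
```

```text
block [ 4.98665358e+02 -2.50703171e+02  2.04203604e-01] [ 0.  -0.8 -0.8 -0.1 -0.4  1.1  1.1 -0.2]
cutter [ 6.08949201e+02  6.66379280e+01 -4.48556040e-02  1.27806462e+02] [ 0.4 -0.6 -0.   0.3 -0.2  0.1 -0.2  0.3]
hub 121 [24.04930954  0.59573376] knob [ 26.56800322 -78.21733639]
hub 135 [20.61860779 -0.22229731] knob [ 23.11152311 -78.22873006]
hub 159 [14.7374048  -1.62463628] knob [ 17.18612862 -78.24826207]
pad [-105.13561998   63.22923939]
pad [-110.33598812  -43.69879401]
pad [ 1.15235809 60.39506678]
pad [  2.33210489 -43.48382572]
```

View pics/ov_side.png

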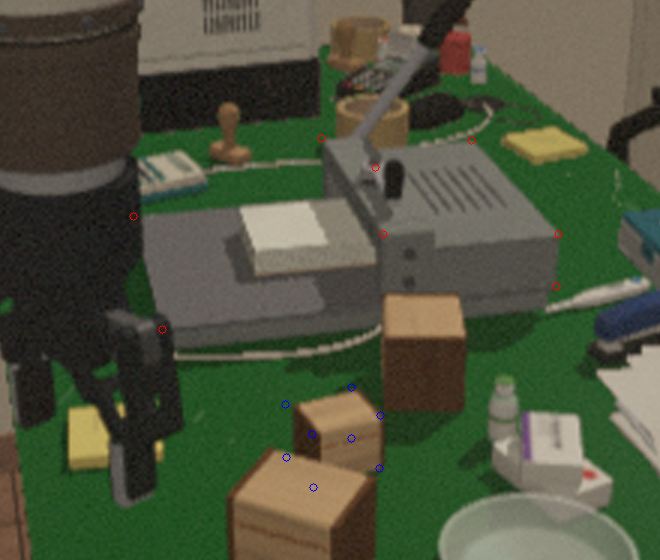

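View pics/ov_top.png

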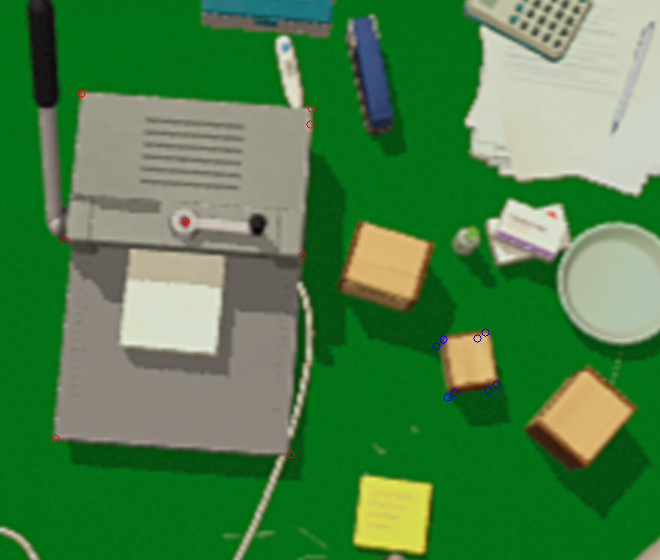

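```bash
python3 - <<'E'
from fit import *
im=cv2.imread('pics/side0.png')[:,:,::-1]; crop(im,315,245,375,305,10,'pics/d1.png')
im=cv2.imread('pics/top0.png')[:,:,::-1]; crop(im,365,190,410,235,13,'pics/d2.png')
E
```

```text
(no output)
```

View pics/d1.png

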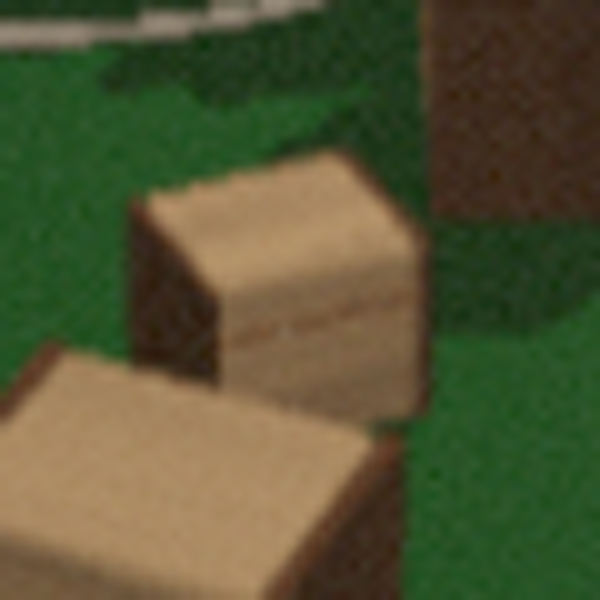

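View pics/d2.png

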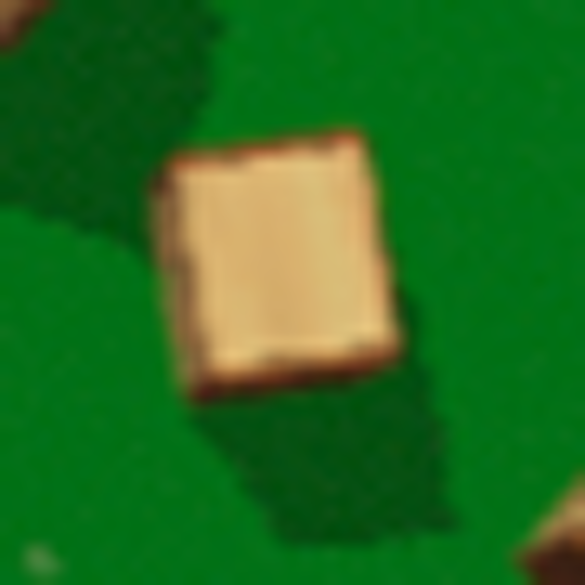

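```bash
python3 - <<'E'
from fit import *
t=np.array([(172,160),(358,133),(398,350),(200,382)])/13+[365,190]-.5+.5/13
s=np.array([(132,202),(338,150),(428,240),(218,293),(425,417)])/10+[315,245]-.5
Lt=[(30,24,50),(30,-24,50),(-30,-24,50),(-30,24,50)]
Ls=[(-30,24,50),(30,24,50),(30,-24,50),(-30,-24,50),(30,-24,0)]
for mode in 'tsb':
    def f(p):
        r=[]
        if mode in'tb': r.append((proj('top',pose(p,Lt))-t).ravel())
        if mode in'sb': r.append((proj('side',pose(p,Ls))-s).ravel())
        return np.concatenate(r)
    r=least_squares(f,[498,-250,.2]); print(mode,r.x,r.fun.round(1))
st=read_state(); print(st['position'],R.from_quat(st['ee_rot']).as_matrix().round(3))
E
```

```text
t [ 5.02614526e+02 -2.50306816e+02  1.57943170e-01] [-0.1 -0.5 -0.2 -0.3 -0.3  0.7  0.6  0.2]
s [ 5.02370228e+02 -2.52425380e+02  1.94784239e-01] [-1.1 -0.   0.3 -0.6  0.8 -0.2 -0.8  0.7  0.8 -0.2]
b [ 5.02667441e+02 -2.51162700e+02  1.76049654e-01] [ 0.  -0.4 -0.1 -0.5  0.1  0.5  1.1  0.3 -1.  -0.5  0.5 -0.8  0.7 -0.3
 -1.1  0.3  0.7 -0.3]
[ 277.71260186 -559.36905306  247.34218838] [[-0.896 -0.444 -0.001]
 [-0.444  0.896  0.002]
 [ 0.     0.002 -1.   ]]
```

```bash
cat >> fit.py <<'E'
def goto(x,y,z,phi=None):
    s=read_state(); M=R.from_quat(s['ee_rot']).as_matrix()
    d=M.T@(np.array([x,y,z])-s['position'])/1000
    yaw=np.degrees(np.arctan2(-M[0,1],M[1,1]))
    t=0 if phi is None else (yaw-np.degrees(phi))
    print('t',round(s['clock'],2),'pos',s['position'].round(1),'yaw',round(yaw,2),'F',s['contact_force'].round(2),'w',round(s['gripper_width'],1),'->',d.round(4),round(t,2))
    return d,t
E
python3 - <<'E'
from fit import *
goto(502.6,-251,120,.175)
goto(502.6,-251,24,.175)
E
```

```text
t 0.1 pos [ 277.7 -559.4  247.3] yaw 26.39 F [ 0.35  0.64 -0.13] w 85.3 -> [-0.3385  0.176   0.1277] 16.36
t 0.1 pos [ 277.7 -559.4  247.3] yaw 26.39 F [ 0.35  0.64 -0.13] w 85.3 -> [-0.3385  0.1758  0.2237] 16.36
```

Emit:
{"fn": "jog_arm", "kwargs": {
  "increments": [
    [-0.05,0.026,0,3],
    [-0.1,0.052,0.01,7],
    [-0.15,0.078,0.03,12],
    [-0.2,0.104,0.05,16.4],
    [-0.25,0.13,0.07,16.4],
    [-0.3,0.156,0.09,16.4],
    [-0.338,0.176,0.11,16.4],
    [-0.338,0.176,0.128,16.4],
    [-0.338,0.176,0.128,16.4]
  ],
  "hand": 1
}}

```text
clock: 1.23
position: [501.1, -250.4, 117.9]
ee_rot: [-0.087, 0.996, 0.002, -0.003]
contact_force: [0.5, 0.5, -0.0]
gripper_width: 85.2
```

```bash
python3 - <<'E'
from fit import *
goto(502.6,-251,24,.175)
im=get_image('top'); crop(im,330,140,450,250,6,'pics/e1.png')
im=get_image('side'); crop(im,250,130,450,320,3,'pics/e2.png')
E
```

```text
t 1.23 pos [ 501.1 -250.4  117.9] yaw 10.04 F [ 0.46  0.53 -0.05] w 85.2 -> [-0.0018 -0.0012  0.0939] 0.01
```

View pics/e2.png

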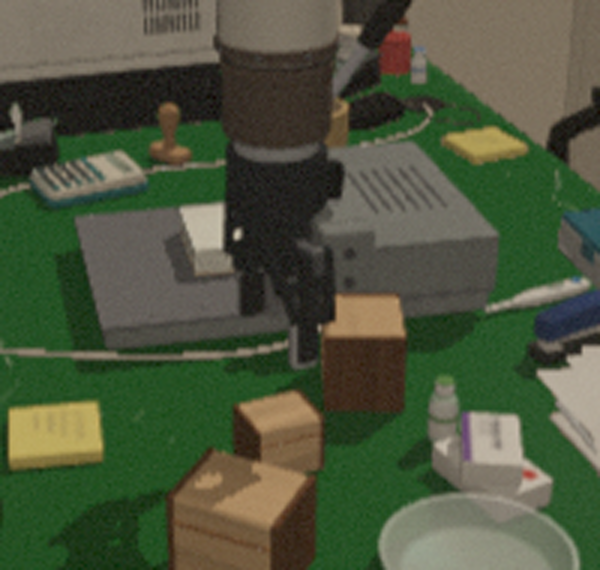

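```bash
python3 - <<'E'
from fit import *
for z in (100,114): print(z,(proj('side',pose([501.1,-250.4,.175],[(0,-45,z),(0,45,z)]))-[250,130])*3)
E
```

```text
100 [[300.72637676 380.58269024]
 [250.01335484 328.87687203]]
114 [[300.87680826 364.51105004]
 [249.89861364 313.64292762]]
```

View pics/e1.png

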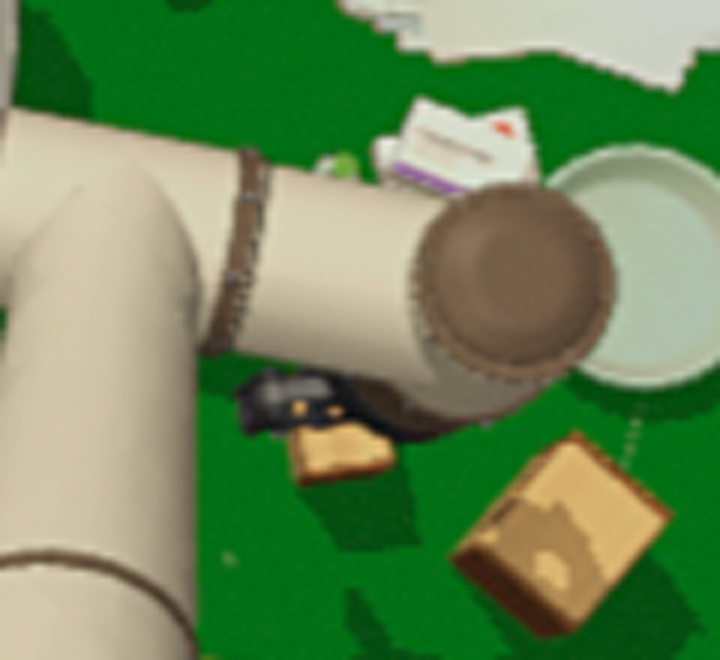

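The tips project where they should, so I'm descending and gripping.

Emit:
{"fn": "jog_arm", "kwargs": {
  "increments": [
    [-0.002,-0.001,0.03,0],
    [-0.002,-0.001,0.06,0],
    [-0.002,-0.001,0.085,0],
    [-0.002,-0.001,0.094,0],
    [-0.002,-0.001,0.094,0]
  ],
  "hand": 1
}}

```text
clock: 1.95
position: [504.3, -252.6, 26.3]
ee_rot: [-0.087, 0.996, 0.001, -0.0]
contact_force: [-0.1, 0.3, -0.5]
gripper_width: 85.1
```

Emit:
{"fn": "jog_arm", "kwargs": {
  "increments": [
    [0,0,0,0],
    [0,0,0,0],
    [0,0,0,0],
    [0,0,0,0],
    [0,0,0,0],
    [0,0,0,0]
  ],
  "hand": -1
}}

```text
clock: 2.7
position: [505.1, -252.7, 27.5]
ee_rot: [-0.087, 0.996, 0.0, 0.001]
contact_force: [-0.7, 0.8, 6.4]
gripper_width: 47.4
```

Emit:
{"fn": "jog_arm", "kwargs": {
  "increments": [
    [0,0,-0.02,0],
    [0,0,-0.05,0],
    [0,0,-0.08,0],
    [0,0,-0.1,0],
    [0,0,-0.1,0]
  ]
}}

```text
clock: 3.32
position: [505.5, -252.8, 128.5]
ee_rot: [-0.087, 0.996, -0.0, 0.002]
contact_force: [-0.8, -0.3, -2.5]
gripper_width: 47.1
```

```bash
cat > edge.py <<'E'
from fit import *
from scipy.ndimage import map_coordinates
def edgepts(img,cam,P,A,B,n=40,w=4):
    """A,B local 3D ends; find strongest-gradient pts near projected line"""
    g=cv2.GaussianBlur(cv2.cvtColor(img,cv2.COLOR_BGR2GRAY).astype(np.float32),(0,0),0.8)
    A,B=np.array(A,float),np.array(B,float); L=A+np.linspace(.05,.95,n)[:,None]*(B-A)
    q=proj(cam,pose(P,L)); t=q[-1]-q[0]; t/=np.linalg.norm(t); nn=np.array([-t[1],t[0]])
    s=np.arange(-w,w+.01,.1); out=[]
    for a in q:
        pts=a+s[:,None]*nn; v=map_coordinates(g,[pts[:,1],pts[:,0]],order=1)
        d=np.gradient(v,s); i=np.argmax(abs(d)); out.append((s[i],d[i]))
    out=np.array(out); med=np.median(out[:,0]); ok=abs(out[:,0]-med)<1.2
    return L[ok],q[ok]+out[ok,:1]*nn,nn,out[ok,0]
def fitedges(img,specs,P0,iters=4,w=4):
    P=np.array(P0,float)
    for k in range(iters):
        obs=[]
        for cam,im,A,B in [(c,img[c],A,B) for c,A,B in specs]:
            obs.append((cam,)+edgepts(im,cam,P,A,B,w=w if k==0 else 2.))
        def f(p): return np.concatenate([(proj(c,pose(p,L))-q)@nn for c,L,q,nn,_ in obs])
        r=least_squares(f,P,loss='soft_l1',x_scale=[1,1,.01]); P=r.x
    return P,[(len(o[1]),round(float(np.mean((proj(o[0],pose(P,o[1]))-o[2])@o[3])),2)) for o in obs]
E
python3 - <<'E'
from edge import *
I={'top':cv2.imread('pics/top0.png'),'side':cv2.imread('pics/side0.png')}
C0=[608.9,66.6,-.0449]
sp=[('top',(-210,-125,35),(-210,125,35)),('top',(170,-115,89),(170,115,89)),('top',(-200,-130,35),(-60,-130,35)),('top',(-200,130,35),(-20,130,35))]
C,r=fitedges(I,sp,C0); print('cutter',C,r)
for k in range(4): print(fitedges(I,[sp[j] for j in range(4) if j!=k],C0))
Cs=C
def w2c(p): 
    a=C[2];d=p[:2]-C[:2];return np.array([np.cos(a)*d[0]+np.sin(a)*d[1],-np.sin(a)*d[0]+np.cos(a)*d[1],p[2]-C[2]])
P0=pose(C,[(-34,10,0)])[0]
P0=[P0[0],P0[1],C[2]-.04]
# pad: heights bed 35 -> top 63
sp=[('top',(-74,-52.5,63),(-74,52.5,63)),('top',(-74,-52.5,63),(20,-52.5,63)),('top',(-74,52.5,63),(20,52.5,63)),]
ps=[('side',(-74,-52.5,63),(-74,52.5,63)),('side',(-74,-52.5,63),(0,-52.5,63))]
for s in (sp,sp[:1]+sp[1:2],sp+ps):
    P,r=fitedges(I,s,P0); print('pad',P,'in cutter',w2c(P),r)
E
```

```text
cutter [ 6.10263425e+02  6.77782604e+01 -4.34568516e-02] [(40, 0.19), (39, -0.19), (29, -1.59), (40, 0.75)]
(array([ 6.11096417e+02,  6.82243004e+01, -3.72802971e-02]), [(39, -0.0), (33, -1.4), (40, 0.8)])
(array([ 6.09664503e+02,  6.83370402e+01, -3.93482911e-02]), [(40, 0.0), (31, -1.43), (40, 0.74)])
(array([ 6.10295020e+02,  6.91941587e+01, -5.39300039e-02]), [(40, 0.19), (39, -0.2), (40, 0.0)])
(array([ 6.09657832e+02,  5.68262701e+01, -5.44339761e-02]), [(40, 0.23), (39, -0.25), (33, 0.0)])
pad [ 5.78083879e+02  7.85368401e+01 -8.25588454e-02] in cutter [-32.61655252   9.3504409   -0.03910199] [(40, -0.0), (40, -0.38), (40, 0.39)]
pad [ 5.78011033e+02  7.71833920e+01 -8.57186726e-02] in cutter [-32.63053198   7.99510589  -0.04226182] [(40, -0.0), (40, 0.0)]
pad [ 5.77838342e+02  7.82770525e+01 -7.91653883e-02] in cutter [-32.85057195   9.08023161  -0.03570854] [(40, -0.09), (40, -0.27), (40, 0.5), (40, 0.08), (40, -0.4)]
```

```bash
python3 - <<'E'
from edge import *
I={'top':cv2.imread('pics/top0.png'),'side':cv2.imread('pics/side0.png')}
C0=[609.5,67,-.047]
cand={'front':('top',(-210,-120,35),(-210,120,35)),'rear':('top',(170,-115,89),(170,115,89)),'bridgeR':('top',(-1,-125,107),(-1,-60,107)),'bridgeL':('top',(-1,-60,107),(-1,115,107)),'left':('top',(-200,130,35),(-20,130,35)),'right':('top',(-200,-130,35),(-60,-130,35)),'coverR':('top',(60,-127,89),(165,-127,89)),'coverL':('top',(60,127,89),(165,127,89)),'bedrightS':('side',(-160,-130,35),(-10,-130,35)),'coverRS':('side',(60,-128,89),(165,-128,89)),'coverrearS':('side',(170,-120,89),(170,60,89))}
for k,(cam,A,B) in cand.items():
    L,q,nn,o=edgepts(I[cam],cam,C0,A,B)
    w=np.array([ (lambda p,d:p+d*(A[2]-p[2])/d[2])(*ray(cam,*x)) for x in q])[:,:2]
    c=w.mean(0);u,s,v=np.linalg.svd(w-c); d=v[0]; a=np.arctan2(d[1],d[0])
    if A[0]==B[0]: a-=np.pi/2
    a=(a+np.pi/2)%np.pi-np.pi/2
    print(k,len(q),'yaw',round(a,4),'resid',round(s[1]/len(q)**.5,2),'off px',round(o.mean(),2))
E
```

```text
front 40 yaw -0.0534 resid 0.64 off px 0.05
rear 40 yaw -0.051 resid 1.04 off px 0.45
bridgeR 40 yaw -0.0663 resid 1.08 off px 0.15
bridgeL 24 yaw -0.0509 resid 0.61 off px -1.69
left 40 yaw -0.0519 resid 0.67 off px -0.88
right 32 yaw -0.0643 resid 1.68 off px 2.75
coverR 40 yaw -0.0563 resid 0.66 off px 0.57
coverL 40 yaw -0.066 resid 0.59 off px -0.85
bedrightS 29 yaw -0.0584 resid 2.2 off px -0.09
coverRS 40 yaw -0.0612 resid 2.4 off px 0.12
coverrearS 40 yaw -0.0509 resid 0.93 off px 0.22
```

```bash
python3 - <<'E'
from fit import *
goto(447,87.3,128,-.054)
E
```

```text
t 3.33 pos [ 505.5 -252.8  128.5] yaw 9.97 F [-0.82 -0.26 -2.51] w 47.1 -> [-0.0013  0.3451  0.0004] 13.06
```

Emit:
{"fn": "jog_arm", "kwargs": {
  "increments": [
    [-0.001,0.04,0,3],
    [-0.001,0.09,0,6],
    [-0.001,0.14,0,9],
    [-0.001,0.19,0,13.1],
    [-0.001,0.24,0,13.1],
    [-0.001,0.29,0,13.1],
    [-0.001,0.33,0,13.1],
    [-0.001,0.345,0,13.1],
    [-0.001,0.345,0,13.1],
    [-0.001,0.345,0,13.1]
  ]
}}

```text
clock: 4.58
position: [446.5, 86.3, 127.8]
ee_rot: [0.028, 1.0, -0.0, 0.001]
contact_force: [-0.6, 0.5, -2.4]
gripper_width: 47.4
```

```bash
python3 - <<'E'
from fit import *
goto(447,87.3,67,-.054)
E
```

```text
t 4.58 pos [446.5  86.3 127.8] yaw -3.2 F [-0.57  0.46 -2.4 ] w 47.4 -> [-0.0003  0.0011  0.0608] -0.1
```

Emit:
{"fn": "jog_arm", "kwargs": {
  "increments": [
    [0,0.001,0.02,0],
    [0,0.001,0.04,0],
    [0,0.001,0.055,0],
    [0,0.001,0.06,0],
    [0,0.001,0.06,0]
  ]
}}

```text
clock: 5.2
position: [446.8, 86.6, 67.7]
ee_rot: [0.028, 1.0, -0.0, 0.001]
contact_force: [-0.3, -0.4, -1.6]
gripper_width: 47.3
```

```bash
python3 - <<'E'
from fit import *
goto(447,87.3,67,-.054)
im=get_image('top'); crop(im,215,100,345,250,4,'pics/f1.png')
im=get_image('side'); crop(im,250,130,430,280,4,'pics/f2.png')
E
```

```text
t 5.2 pos [446.8  86.6  67.7] yaw -3.25 F [-0.34 -0.43 -1.6 ] w 47.3 -> [-0.0002  0.0007  0.0007] -0.16
```

View pics/f2.png

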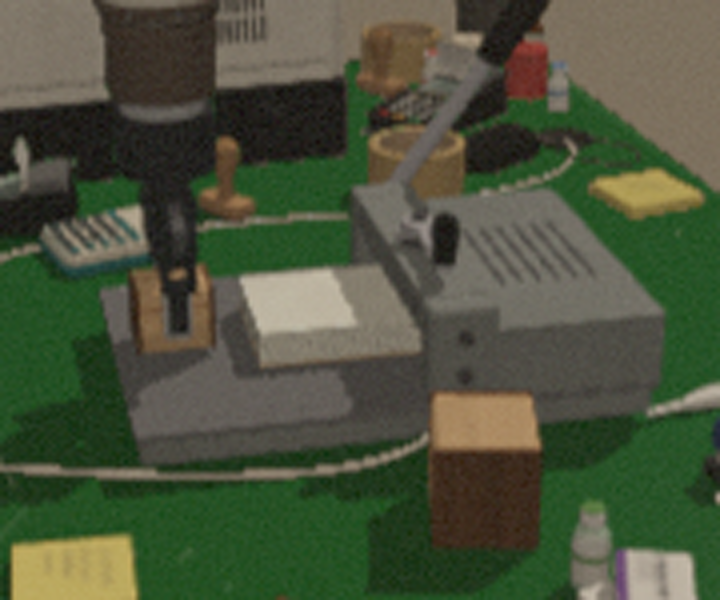

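View pics/f1.png

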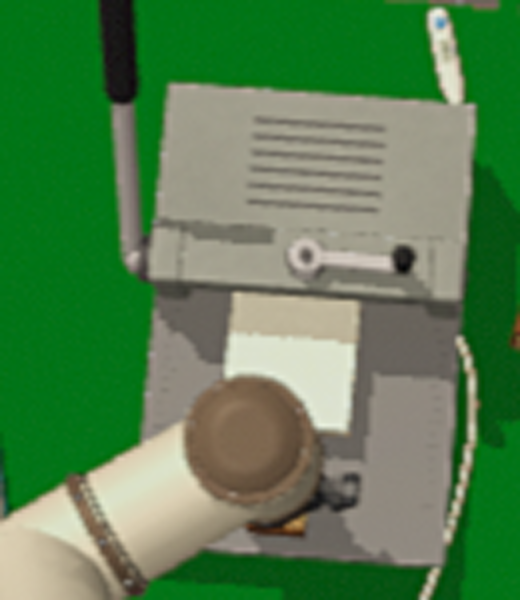

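Block held on the bed about 30 mm short of the pad, in line with its centre. I'm approaching now.

Emit:
{"fn": "jog_arm", "kwargs": {
  "increments": [
    [-0.005,0,0,0],
    [-0.01,0,0,0],
    [-0.015,0,0,0],
    [-0.019,0,0,0],
    [-0.021,0,0,0],
    [-0.023,0,0,0]
  ]
}}

```text
clock: 6.05
position: [470.1, 85.7, 68.3]
ee_rot: [0.028, 1.0, -0.0, 0.002]
contact_force: [0.6, 0.2, -1.8]
gripper_width: 47.0
```

Emit:
{"fn": "jog_arm", "kwargs": {
  "increments": [
    [-0.001,0,0,0],
    [-0.002,0,0,0],
    [-0.003,0,0,0],
    [-0.004,0,0,0],
    [-0.005,0,0,0]
  ]
}}

```text
clock: 6.68
position: [475.2, 85.5, 68.3]
ee_rot: [0.028, 1.0, -0.0, 0.002]
contact_force: [-0.1, 0.2, -1.6]
gripper_width: 47.2
```

Emit:
{"fn": "jog_arm", "kwargs": {
  "increments": [
    [-0.001,0,0,0],
    [-0.002,0,0,0],
    [-0.003,0,0,0],
    [-0.004,0,0,0],
    [-0.005,0,0,0]
  ]
}}

```text
clock: 7.3
position: [480.1, 85.1, 68.2]
ee_rot: [0.028, 1.0, -0.0, 0.002]
contact_force: [-1.9, -1.0, -2.3]
gripper_width: 47.4
```

Emit:
{"fn": "jog_arm", "kwargs": {
  "increments": [
    [-0.002,0,0,0],
    [-0.004,0,0,0],
    [-0.006,0,0,0],
    [-0.008,0,0,0],
    [-0.01,0,0,0],
    [-0.012,0,0,0],
    [-0.014,0,0,0],
    [-0.016,0,0,0],
    [-0.018,0,0,0],
    [-0.02,0,0,0]
  ]
}}

```text
clock: 8.55
position: [500.2, 84.0, 68.3]
ee_rot: [0.028, 1.0, -0.0, 0.002]
contact_force: [-0.2, 0.2, -2.6]
gripper_width: 47.5
```

```bash
python3 - <<'E'
from fit import *
goto(0,0,67,-.054)
im=get_image('side'); crop(im,250,130,430,280,4,'pics/g2.png')
E
```

```text
t 8.55 pos [500.2  84.   68.3] yaw -3.23 F [-0.2   0.18 -2.6 ] w 47.5 -> [ 4.947e-01 -1.120e-01 -3.000e-04] -0.14
```

View pics/g2.png

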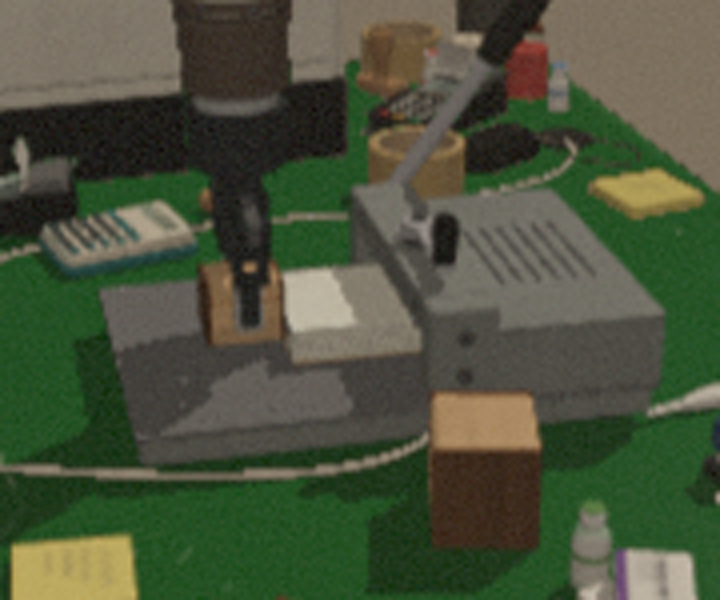

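Emit:
{"fn": "jog_arm", "kwargs": {
  "increments": [
    [-0.001,0,0,0],
    [-0.002,0,0,0],
    [-0.003,0,0,0]
  ]
}}

```text
clock: 8.98
position: [503.5, 83.9, 68.3]
ee_rot: [0.028, 1.0, -0.0, 0.002]
contact_force: [0.1, 0.8, -2.3]
gripper_width: 47.0
```

Emit:
{"fn": "jog_arm", "kwargs": {
  "increments": [
    [-0.001,0,0,0],
    [-0.002,0,0,0],
    [-0.003,0,0,0]
  ]
}}

```text
clock: 9.35
position: [506.6, 83.7, 68.4]
ee_rot: [0.028, 1.0, -0.0, 0.002]
contact_force: [-0.6, 0.2, -1.7]
gripper_width: 47.3
```

Emit:
{"fn": "jog_arm", "kwargs": {
  "increments": [
    [-0.001,0,0,0],
    [-0.002,0,0,0]
  ]
}}

```text
clock: 9.6
position: [508.7, 83.6, 68.3]
ee_rot: [0.028, 1.0, -0.0, 0.002]
contact_force: [-0.7, -0.3, -2.0]
gripper_width: 47.4
```

Emit:
{"fn": "jog_arm", "kwargs": {
  "increments": [
    [-0.001,0,0,0],
    [-0.002,0,0,0]
  ]
}}

```text
clock: 9.85
position: [510.7, 83.5, 68.4]
ee_rot: [0.028, 1.0, -0.0, 0.002]
contact_force: [-0.8, 0.2, -2.5]
gripper_width: 47.3
```

Emit:
{"fn": "jog_arm", "kwargs": {
  "increments": [
    [-0.001,0,0,0],
    [-0.002,0,0,0]
  ]
}}

```text
clock: 10.1
position: [512.8, 83.3, 68.4]
ee_rot: [0.028, 1.0, -0.0, 0.002]
contact_force: [-0.3, 0.1, -1.7]
gripper_width: 47.2
```

Emit:
{"fn": "jog_arm", "kwargs": {
  "increments": [
    [-0.001,0,0,0],
    [-0.002,0,0,0]
  ]
}}

```text
clock: 10.35
position: [514.9, 83.2, 68.3]
ee_rot: [0.028, 1.0, -0.0, 0.002]
contact_force: [-1.1, 0.1, -1.6]
gripper_width: 47.6
```

Emit:
{"fn": "jog_arm", "kwargs": {
  "increments": [
    [-0.001,0,0,0],
    [-0.002,0,0,0]
  ]
}}

```text
clock: 10.6
position: [516.9, 83.1, 68.3]
ee_rot: [0.028, 1.0, -0.0, 0.002]
contact_force: [-0.5, -0.1, -2.4]
gripper_width: 47.3
```

Emit:
{"fn": "jog_arm", "kwargs": {
  "increments": [
    [-0.001,0,0,0],
    [-0.002,0,0,0]
  ]
}}

```text
clock: 10.85
position: [519.0, 83.0, 68.4]
ee_rot: [0.028, 1.0, -0.0, 0.002]
contact_force: [-0.9, -0.9, -1.9]
gripper_width: 47.4
```

Emit:
{"fn": "jog_arm", "kwargs": {
  "increments": [
    [-0.001,0,0,0],
    [-0.002,0,0,0]
  ]
}}

```text
clock: 11.1
position: [521.1, 82.9, 68.4]
ee_rot: [0.028, 1.0, -0.0, 0.002]
contact_force: [-0.9, -0.4, -1.8]
gripper_width: 47.1
```

Emit:
{"fn": "jog_arm", "kwargs": {
  "increments": [
    [-0.001,0,0,0],
    [-0.002,0,0,0]
  ]
}}

```text
clock: 11.35
position: [523.1, 82.8, 68.4]
ee_rot: [0.028, 1.0, -0.0, 0.002]
contact_force: [-0.7, -0.1, -1.8]
gripper_width: 47.3
```

Emit:
{"fn": "jog_arm", "kwargs": {
  "increments": [
    [-0.001,0,0,0],
    [-0.002,0,0,0]
  ]
}}

```text
clock: 11.6
position: [525.2, 82.6, 68.4]
ee_rot: [0.028, 1.0, -0.0, 0.002]
contact_force: [-0.7, 0.0, -2.2]
gripper_width: 47.2
```

Emit:
{"fn": "jog_arm", "kwargs": {
  "increments": [
    [-0.001,0,0,0],
    [-0.002,0,0,0]
  ]
}}

```text
clock: 11.85
position: [527.2, 82.5, 68.4]
ee_rot: [0.028, 1.0, -0.0, 0.002]
contact_force: [-1.2, 0.4, -2.2]
gripper_width: 47.2
```

```bash
python3 - <<'E'
from fit import *
goto(0,0,67,-.054)
im=get_image('side'); crop(im,250,130,430,280,4,'pics/h2.png')
im=get_image('top'); crop(im,215,100,345,250,4,'pics/h1.png')
E
```

```text
t 11.85 pos [527.2  82.5  68.4] yaw -3.23 F [-1.2   0.4  -2.19] w 47.2 -> [ 5.218e-01 -1.120e-01 -4.000e-04] -0.13
```

View pics/h2.png

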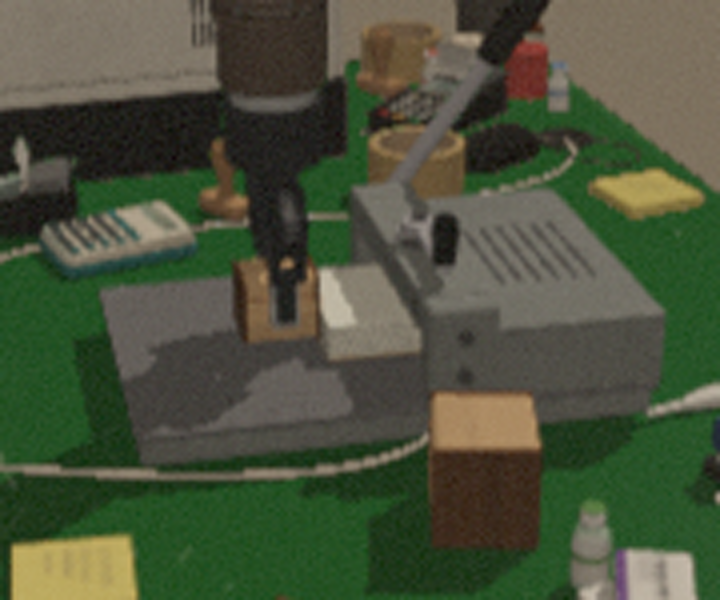

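View pics/h1.png

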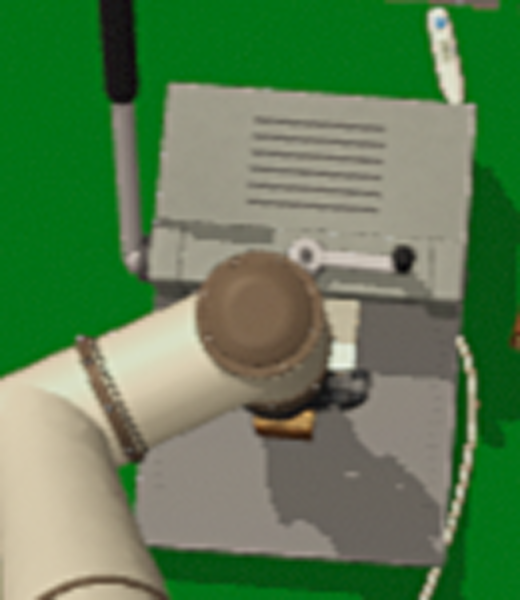

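Pad is moving with the block and seated flat on its face (front edge at (318,285) in the crop). Rear edge is at about x = 92 mm in the cutter frame, so I continue.

Emit:
{"fn": "jog_arm", "kwargs": {
  "increments": [
    [-0.001,0,0,0],
    [-0.002,0,0,0]
  ]
}}

```text
clock: 12.2
position: [529.4, 82.4, 68.4]
ee_rot: [0.028, 1.0, -0.0, 0.002]
contact_force: [-1.1, -0.0, -1.8]
gripper_width: 47.6
```

Emit:
{"fn": "jog_arm", "kwargs": {
  "increments": [
    [-0.001,0,0,0],
    [-0.002,0,0,0]
  ]
}}

```text
clock: 12.45
position: [531.5, 82.3, 68.4]
ee_rot: [0.028, 1.0, -0.0, 0.002]
contact_force: [-1.3, 0.5, -2.5]
gripper_width: 47.4
```

Emit:
{"fn": "jog_arm", "kwargs": {
  "increments": [
    [-0.001,0,0,0],
    [-0.002,0,0,0]
  ]
}}

```text
clock: 12.7
position: [533.6, 82.2, 68.4]
ee_rot: [0.028, 1.0, -0.0, 0.002]
contact_force: [-1.4, -0.4, -3.0]
gripper_width: 47.5
```

Emit:
{"fn": "jog_arm", "kwargs": {
  "increments": [
    [-0.001,0,0,0],
    [-0.002,0,0,0]
  ]
}}

```text
clock: 12.95
position: [535.6, 82.1, 68.4]
ee_rot: [0.028, 1.0, -0.0, 0.002]
contact_force: [-1.0, 0.0, -1.8]
gripper_width: 47.5
```

Emit:
{"fn": "jog_arm", "kwargs": {
  "increments": [
    [-0.001,0,0,0],
    [-0.002,0,0,0]
  ]
}}

```text
clock: 13.2
position: [537.7, 81.9, 68.4]
ee_rot: [0.028, 1.0, -0.0, 0.002]
contact_force: [-1.8, 0.9, -2.1]
gripper_width: 47.7
```

Emit:
{"fn": "jog_arm", "kwargs": {
  "increments": [
    [-0.001,0,0,0],
    [-0.002,0,0,0]
  ]
}}

```text
clock: 13.45
position: [538.6, 81.6, 68.2]
ee_rot: [0.028, 1.0, -0.0, 0.001]
contact_force: [-5.9, 0.6, -0.7]
gripper_width: 47.4
```

Gauge contact: force jumped to 6 N at x ≈ 538. I'll hold gently to seat it.

Emit:
{"fn": "jog_arm", "kwargs": {
  "increments": [
    [-0.001,0,0,0],
    [-0.001,0,0,0],
    [-0.001,0,0,0]
  ]
}}

```text
clock: 13.82
position: [538.7, 81.2, 67.9]
ee_rot: [0.028, 1.0, -0.001, -0.0]
contact_force: [-4.6, 0.5, -0.8]
gripper_width: 47.6
```

Emit:
{"fn": "jog_arm", "kwargs": {
  "increments": [
    [-0.0012,0,0,0],
    [-0.0015,0,0,0],
    [-0.0015,0,0,0],
    [-0.0015,0,0,0]
  ]
}}

```text
clock: 14.32
position: [538.7, 80.9, 67.5]
ee_rot: [0.028, 1.0, -0.001, -0.002]
contact_force: [-6.6, 1.9, -0.9]
gripper_width: 47.3
```

```bash
python3 - <<'E'
from fit import *
goto(0,0,67,-.054)
im=get_image('side'); cv2.imwrite('pics/side_i.png',im[:,:,::-1]); crop(im,290,180,370,230,8,'pics/i2.png')
im=get_image('top'); cv2.imwrite('pics/top_i.png',im[:,:,::-1])
E
```

```text
t 14.32 pos [538.7  80.9  67.5] yaw -3.25 F [-6.65  1.94 -0.94] w 47.3 -> [ 0.5333 -0.1113  0.0029] -0.16
```

View pics/i2.png

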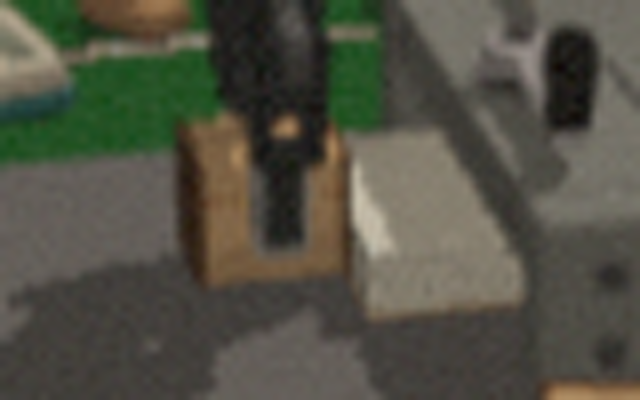

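Pad is pressed at 6.6 N with no further travel, which puts the rear at about x = 104 mm, inside the gauge range. Backing off.

Emit:
{"fn": "jog_arm", "kwargs": {
  "increments": [
    [0.001,0,0,0],
    [0.004,0,0,0],
    [0.012,0,0,0],
    [0.03,0,0,0],
    [0.06,0,-0.005,0],
    [0.08,0,-0.03,0],
    [0.08,0,-0.06,0],
    [0.08,0,-0.063,0],
    [0.08,0,-0.063,0]
  ]
}}

```text
clock: 15.55
position: [458.8, 85.5, 130.5]
ee_rot: [0.029, 1.0, -0.001, -0.002]
contact_force: [0.2, -0.2, -3.2]
gripper_width: 47.6
```

```bash
python3 - <<'E'
from edge import *
goto(505.3,-252.5,128,.175)
I={n:np.ascontiguousarray(get_image(n)[:,:,::-1]) for n in('top','side')}
crop(I['top'][:,:,::-1],215,100,345,250,4,'pics/j1.png')
for s in [[('side',(-74,-52.5,63),(-74,52.5,63)),('side',(-74,-52.5,63),(-45,-52.5,63))],[('top',(-74,-52.5,63),(-74,52.5,63))]]:
  for cam,A,B in s:
    Pp=[640,73,-.054]
    L,q,nn,o=edgepts(I[cam],cam,Pp,A,B,w=5)
    w=np.array([ (lambda p,d:p+d*(63-p[2])/d[2])(*ray(cam,*x)) for x in q])[:,:2]
    c=w.mean(0);u,sv,v=np.linalg.svd(w-c);d=v[0];print(cam,len(q),c,d,'slope',-d[0]/d[1],sv[1]/len(q)**.5)
E
```

```text
t 15.55 pos [458.8  85.5 130.5] yaw -3.28 F [ 0.19 -0.21 -3.25] w 47.6 -> [-0.0657 -0.3348  0.0029] -13.3
side 40 [565.63549821  76.64060841] [0.03520478 0.99938012] slope -0.03522661734564945 0.6549026359031938
side 39 [577.09552812  21.48786063] [ 0.99746696 -0.07113134] slope 14.022890925902058 1.8473231949657787
top 26 [566.08649279  60.01813607] [0.11372548 0.99351221] slope -0.11446812900022912 1.339980970798152
```

View pics/j1.png

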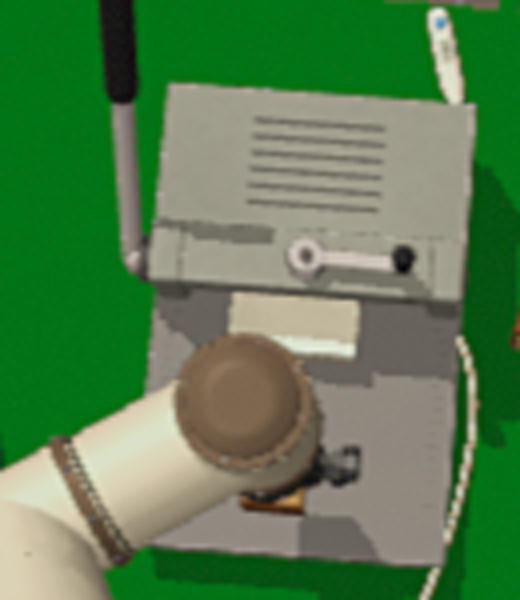

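The wrist hides part of the pad, so I'll carry the block over to its place and re-measure squareness before releasing it.

Emit:
{"fn": "jog_arm", "kwargs": {
  "increments": [
    [-0.01,-0.05,0,-3],
    [-0.02,-0.1,0,-6],
    [-0.03,-0.15,0,-9],
    [-0.04,-0.2,0,-13.3],
    [-0.05,-0.25,0,-13.3],
    [-0.06,-0.3,0,-13.3],
    [-0.0655,-0.335,0,-13.3],
    [-0.0655,-0.335,0.003,-13.3],
    [-0.0655,-0.335,0.003,-13.3]
  ]
}}

```text
clock: 16.77
position: [503.6, -252.7, 125.8]
ee_rot: [-0.087, 0.996, -0.001, -0.005]
contact_force: [0.3, 0.8, -2.0]
gripper_width: 47.5
```

```bash
python3 - <<'E'
from edge import *
goto(505.3,-252.5,28,.175)
I={n:np.ascontiguousarray(get_image(n)[:,:,::-1]) for n in('top','side')}
cv2.imwrite('pics/top_k.png',I['top']);cv2.imwrite('pics/side_k.png',I['side'])
crop(I['top'][:,:,::-1],215,100,345,250,4,'pics/k1.png')
C0=[610,68,-.054];P0=[640,73,-.054]
for nm,cam,A,B,Pp in [('padfront','top',(-74,-52.5,63),(-74,52.5,63),P0),('padfront','side',(-74,-52.5,63),(-74,52.5,63),P0),('padfrontbot','top',(-74,-52.5,35),(-74,52.5,35),P0),('bedfront','top',(-210,-120,35),(-210,120,35),C0),('bedfront','side',(-210,-120,35),(-210,120,35),C0),('coverrear','top',(170,-115,89),(170,115,89),C0),('coverrear','side',(170,-115,89),(170,60,89),C0),('bridgefront','side',(-1,-120,107),(-1,120,107),C0)]:
    L,q,nn,o=edgepts(I[cam],cam,Pp,A,B,w=4)
    w=np.array([ (lambda p,d:p+d*(A[2]-p[2])/d[2])(*ray(cam,*x)) for x in q])[:,:2]
    c=w.mean(0);u,sv,v=np.linalg.svd(w-c);d=v[0];print(nm,cam,len(q),c,'yaw',-d[0]/d[1],sv[1]/len(q)**.5)
E
```

```text
t 16.77 pos [ 503.6 -252.7  125.8] yaw 9.98 F [ 0.27  0.76 -1.98] w 47.5 -> [-0.0026 -0.0001  0.0978] -0.05
padfront top 40 [566.69743384  76.96894781] yaw -0.06608314806056169 1.1204846386241782
padfront side 32 [554.23675345  77.56002596] yaw -0.04728252034477384 1.4597288772451043
padfrontbot top 40 [571.93357869  76.73578772] yaw -0.06444322498443983 1.0714182013033746
bedfront top 39 [400.12439167  82.11433012] yaw -0.05317722525388844 0.6074557233292867
bedfront side 40 [398.9119733   78.97162386] yaw -0.04842939237882659 0.7263741732581652
coverrear top 39 [780.81961625  61.43444185] yaw -0.0558211913501667 0.8107048392677724
coverrear side 40 [779.05449298  32.15568165] yaw -0.05503676297586355 0.7347793712962404
bridgefront side 15 [611.44034048  53.60077928] yaw -0.07400379766840681 1.7347640183919082
```

View pics/k1.png

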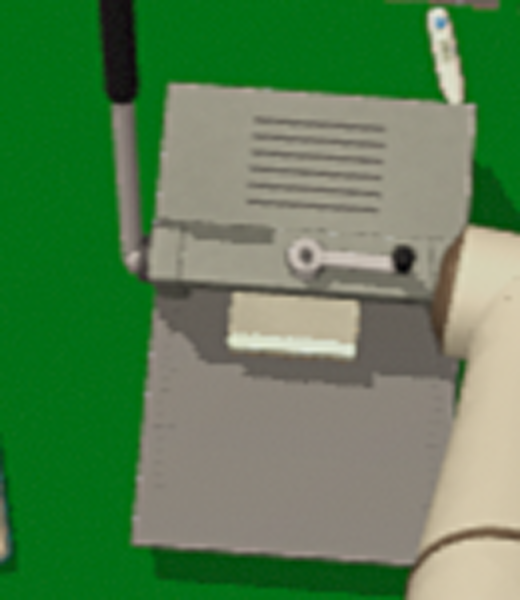

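The pad's front edge measures square with the cutter within noise (−0.047 to −0.066 rad, against −0.053 for the cutter). Setting the block down.

Emit:
{"fn": "jog_arm", "kwargs": {
  "increments": [
    [-0.002,0,0.03,0],
    [-0.002,0,0.06,0],
    [-0.002,0,0.085,0],
    [-0.002,0,0.092,0],
    [-0.002,0,0.096,0],
    [-0.002,0,0.0975,0],
    [-0.002,0,0.0975,0]
  ]
}}

```text
clock: 17.75
position: [506.1, -252.1, 30.1]
ee_rot: [-0.088, 0.996, -0.001, -0.003]
contact_force: [-0.7, -0.8, -1.7]
gripper_width: 47.3
```

Emit:
{"fn": "jog_arm", "kwargs": {
  "increments": [
    [0,0,0.001,0],
    [0,0,0.002,0],
    [0,0,0.003,0],
    [0,0,0.003,0]
  ]
}}

```text
clock: 18.25
position: [506.2, -252.2, 27.7]
ee_rot: [-0.088, 0.996, -0.001, -0.003]
contact_force: [-1.2, 0.4, 2.5]
gripper_width: 47.2
```

Contact with the desk (+2.5 N). Releasing and rising.

Emit:
{"fn": "jog_arm", "kwargs": {
  "increments": [
    [0,0,0,0],
    [0,0,0,0],
    [0,0,0,0],
    [0,0,0,0],
    [0,0,0,0],
    [0,0,0,0]
  ],
  "hand": 1
}}

```text
clock: 19.0
position: [506.2, -252.2, 27.7]
ee_rot: [-0.088, 0.996, -0.001, -0.003]
contact_force: [-0.3, -0.2, -0.3]
gripper_width: 85.1
```

Emit:
{"fn": "jog_arm", "kwargs": {
  "increments": [
    [0,0,-0.01,0],
    [0,0,-0.03,0],
    [0,0,-0.07,0],
    [0,0,-0.12,0],
    [0,0,-0.17,0],
    [0,0,-0.19,0],
    [0,0,-0.19,0]
  ]
}}

```text
clock: 19.88
position: [508.1, -251.7, 220.2]
ee_rot: [-0.088, 0.996, -0.002, -0.0]
contact_force: [-0.6, 0.6, -0.4]
gripper_width: 85.5
```

```bash
python3 - <<'E'
from edge import *
goto(610,68,220,-.054)
im=get_image('side'); crop(im,250,130,450,320,3,'pics/l2.png')
E
```

```text
t 19.88 pos [ 508.1 -251.7  220.2] yaw 10.11 F [-0.57  0.56 -0.43] w 85.5 -> [-0.1565  0.2969 -0.0012] 13.21
```

View pics/l2.png

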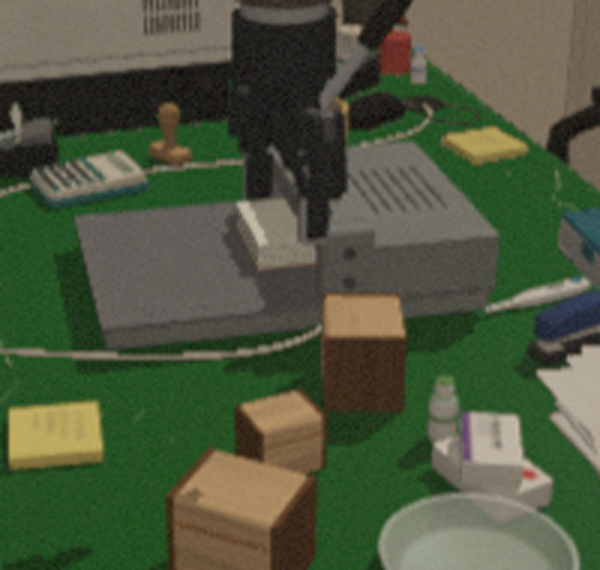

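```bash
python3 - <<'E'
from edge import *
im=cv2.imread('pics/top_i.png') ; 
crop(cv2.imread('pics/top_k.png')[:,:,::-1],280,150,335,180,12,'pics/m1.png')
crop(cv2.imread('pics/side_k.png')[:,:,::-1],340,165,380,205,14,'pics/m2.png')
E
```

```text
(no output)
```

View pics/m1.png

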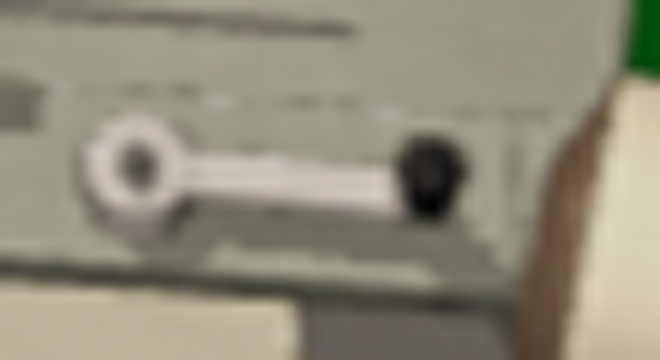

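View pics/m2.png

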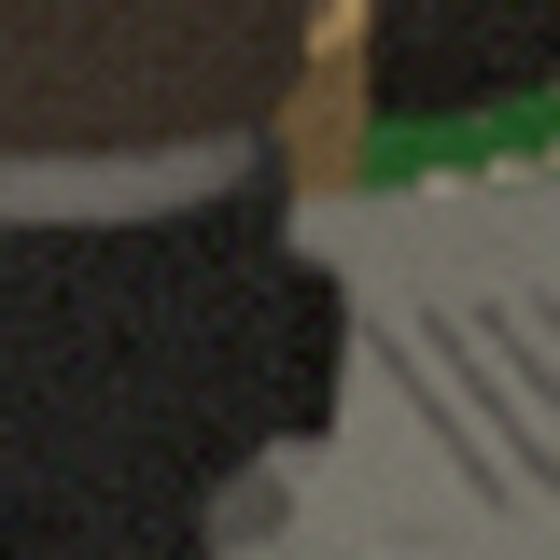

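```bash
python3 - <<'E'
from edge import *
C=[610,68,-.054]
t=np.array([430.5,176])/12+[280,150]-.5
s=np.array([444,240])/4+[250,130]-.4
print('mid z=142 top',atz('top',*t,142))
def f(p): return np.r_[proj('top',[[p[0],p[1],144]])[0]-t, proj('side',[[p[0],p[1],141]])[0]-s]
r=least_squares(f,[640,-10]); print(r.x,r.fun)
for h in [(137,167)]:
    print('hub',atz('top',*(np.array(h)/12+[280,150]-.5),123), 'pred',pose(C,[(25,0,0)]))
for th in (0,.05,.1,.15): print(th,pose(C,[(25-78*np.sin(th),-78*np.cos(th),0)]))
for x in (137,400):
    pass
a=atz('top',*(np.array([190,170])/12+[280,150]-.5),118);b=atz('top',*(np.array([395,191])/12+[280,150]-.5),118)
d=b-a; print('arm heading vs -y',np.arctan2(-d[0],-d[1]), 'theta', np.arctan2(-d[0],-d[1])-(.054))
E
```

```text
mid z=142 top [628.07955838 -10.92791109 142.        ]
[626.9525602  -11.55738174] [ 0.20129632  0.19973781  0.11217369 -0.60206324]
hub [633.45709587  67.26920344 123.        ] pred [[634.96355886  66.650656     0.        ]]
0 [[630.75360559 -11.23564763   0.        ]]
0.05 [[626.86617418 -10.92790006   0.        ]]
0.1 [[622.99898202 -10.42624651   0.        ]]
0.15 [[619.16169507  -9.73194084   0.        ]]
arm heading vs -y 0.08184914235788318 theta 0.027849142357883182
```

```bash
python3 - <<'E'
from edge import *
print(read_state()['joints'].round(2))
goto(651,-31,220,-.704)
E
```

```text
[-0.17  0.31 -0.19  0.   -1.08 -1.22]
t 19.93 pos [ 507.1 -251.4  218.2] yaw 10.09 F [ 0.39  0.23 -0.7 ] w 85.2 -> [-0.1803  0.1918 -0.0031] 50.43
```

Emit:
{"fn": "jog_arm", "kwargs": {
  "increments": [
    [-0.025,0.027,0,7],
    [-0.055,0.058,0,14],
    [-0.085,0.09,0,22],
    [-0.115,0.122,0,30],
    [-0.145,0.154,0,38],
    [-0.17,0.18,0,46],
    [-0.18,0.192,0,50.4],
    [-0.18,0.192,0,50.4],
    [-0.18,0.192,0,50.4]
  ],
  "hand": -1
}}

```text
clock: 21.05
position: [649.8, -31.4, 215.7]
ee_rot: [0.344, 0.939, -0.003, -0.003]
contact_force: [-0.0, 0.2, 0.5]
gripper_width: -0.5
```

```bash
python3 - <<'E'
from edge import *
goto(651,-31,144,-.704)
im=get_image('side'); crop(im,300,100,440,220,5,'pics/n2.png')
im=get_image('top'); crop(im,235,100,355,220,5,'pics/n1.png')
E
```

```text
t 21.05 pos [649.8 -31.4 215.7] yaw -40.27 F [-0.02  0.19  0.54] w -0.5 -> [-0.0008  0.0016  0.0717] 0.07
```

View pics/n2.png

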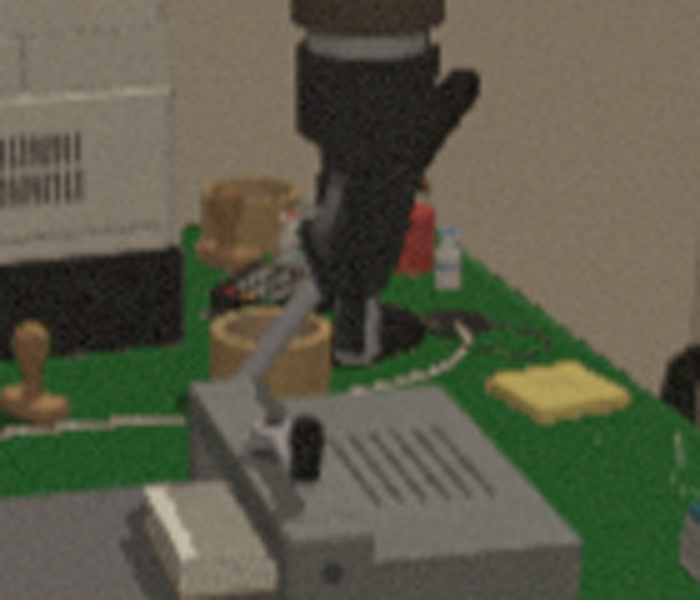

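View pics/n1.png

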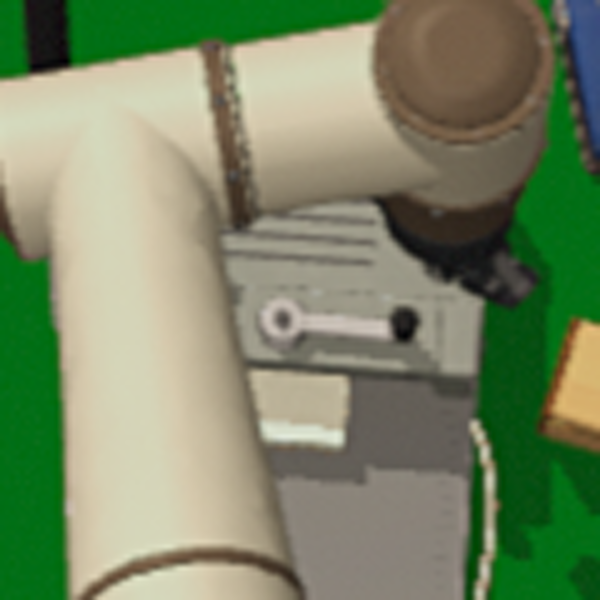

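```bash
python3 - <<'E'
from edge import *
for z in (300,400,500,600,700): print(z,proj('top',[[650,-31,z]]))
im=get_image('side'); cv2.imwrite('pics/o.png',im[:,:,::-1])
E
```

```text
300 [[323.46544574 143.17036591]]
400 [[324.71728448 132.00715989]]
500 [[326.20883139 118.70636891]]
600 [[328.01622709 102.58901304]]
700 [[330.25167774  82.65449961]]
```

View pics/o.png

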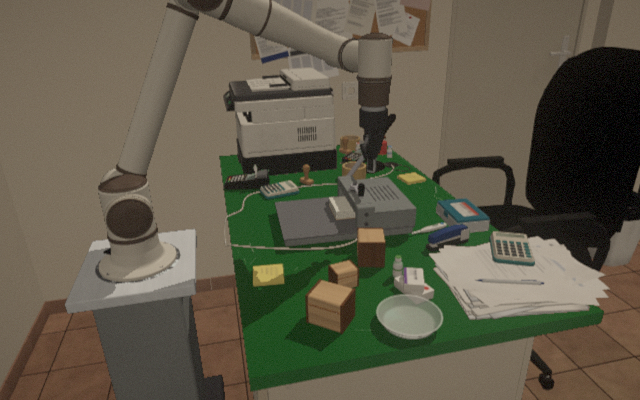

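The links are well above the blade arm. I'm descending behind the knob with the gripper shut.

Emit:
{"fn": "jog_arm", "kwargs": {
  "increments": [
    [-0.001,0.0015,0.025,0],
    [-0.001,0.0015,0.05,0],
    [-0.001,0.0015,0.066,0],
    [-0.001,0.0015,0.071,0],
    [-0.001,0.0015,0.071,0]
  ]
}}

```text
clock: 21.82
position: [651.8, -31.6, 146.2]
ee_rot: [0.345, 0.939, -0.002, -0.001]
contact_force: [0.5, 0.1, 0.3]
gripper_width: -0.4
```

```bash
python3 - <<'E'
from edge import *
goto(651,-31,144,-.704)
im=get_image('side'); crop(im,300,100,440,220,5,'pics/p2.png')
# knob path: contact translations
H=np.array([634.7,66.7]);k0=None
for th in (.04,.2,.4,.6,.8,1.0,1.2):
    k=pose([610,68,-.054],[(25-78*np.sin(th),-78*np.cos(th),0)])[0]
    if k0 is None:k0=k
    d=(k-k0); M=R.from_quat(read_state()['ee_rot']).as_matrix(); print(th,d[:2].round(1),'tool',(M.T@d).round(1))
E
```

```text
t 21.82 pos [651.8 -31.6 146.2] yaw -40.34 F [0.48 0.08 0.29] w -0.4 -> [ 0.001  -0.      0.0022] -0.0
0.04 [0. 0.] tool [0. 0. 0.]
0.2 [-12.3   2.2] tool [10.8 -6.3  0. ]
0.4 [-26.9   7.6] tool [ 25.4 -11.6   0.1]
0.6 [-40.1  15.8] tool [ 40.8 -14.    0.1]
0.8 [-51.5  26.4] tool [ 56.3 -13.2   0.1]
1.0 [-60.5  39.1] tool [71.4 -9.3  0.1]
1.2 [-66.8  53.4] tool [85.5 -2.5  0. ]
```

View pics/p2.png

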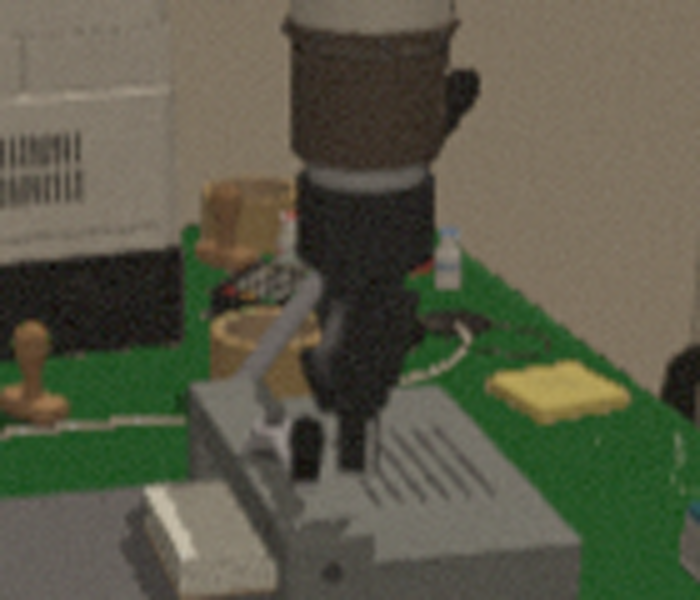

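Emit:
{"fn": "jog_arm", "kwargs": {
  "increments": [
    [0.003,0,0.001,0],
    [0.006,0,0.002,0],
    [0.008,0,0.002,0],
    [0.01,-0.001,0.002,0],
    [0.012,-0.001,0.002,0]
  ]
}}

```text
clock: 22.5
position: [642.7, -25.2, 144.9]
ee_rot: [0.345, 0.939, -0.002, -0.0]
contact_force: [2.4, -6.5, -0.9]
gripper_width: -0.0
```

Emit:
{"fn": "jog_arm", "kwargs": {
  "increments": [
    [0.002,-0.002,0,0],
    [0.004,-0.004,0,0],
    [0.007,-0.006,0,0],
    [0.01,-0.008,0,0]
  ]
}}

```text
clock: 23.0
position: [629.8, -24.8, 145.0]
ee_rot: [0.345, 0.939, -0.002, -0.0]
contact_force: [2.1, -1.0, -0.7]
gripper_width: -0.2
```

```bash
python3 - <<'E'
from edge import *
goto(651,-31,144,-.704)
im=get_image('side'); crop(im,320,130,400,220,6,'pics/q2.png')
im=get_image('top'); crop(im,265,130,355,200,7,'pics/q1.png')
E
```

```text
t 23.0 pos [629.8 -24.8 145. ] yaw -40.3 F [ 2.12 -0.97 -0.68] w -0.2 -> [-0.0202  0.009   0.001 ] 0.03
```

View pics/q2.png

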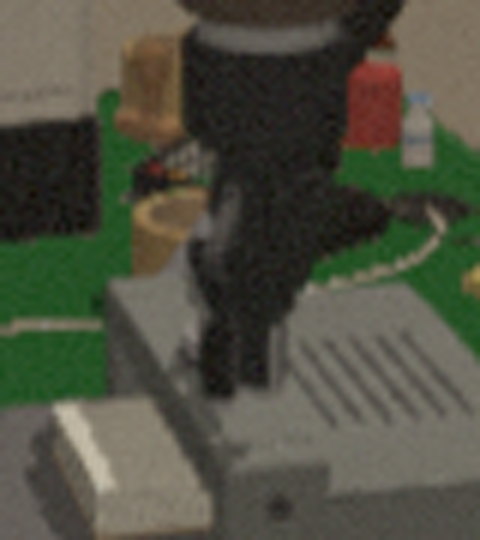

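View pics/q1.png

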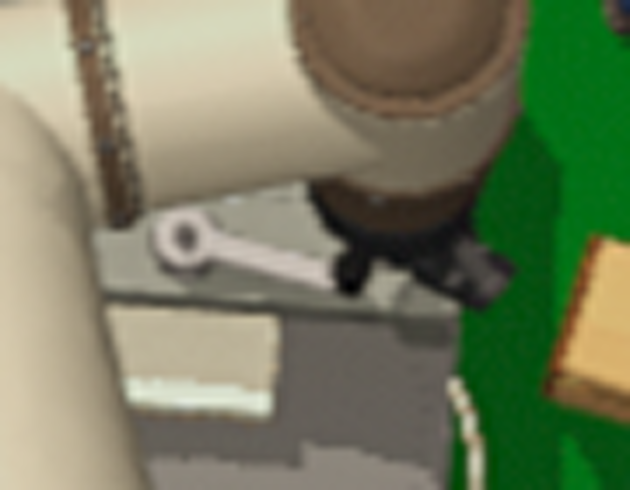

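The lever is following, at θ ≈ 0.2. Continuing along the arc.

Emit:
{"fn": "jog_arm", "kwargs": {
  "increments": [
    [0.004,-0.002,0,0],
    [0.009,-0.0035,0,0],
    [0.014,-0.005,0,0],
    [0.019,-0.006,0,0],
    [0.024,-0.007,0,0],
    [0.029,-0.0075,0,0]
  ]
}}

```text
clock: 23.85
position: [602.0, -11.5, 145.1]
ee_rot: [0.344, 0.939, -0.003, -0.001]
contact_force: [0.5, -3.5, 0.6]
gripper_width: 0.0
```

```bash
python3 - <<'E'
from edge import *
goto(651,-31,144,-.704)
im=get_image('top'); crop(im,265,130,355,200,7,'pics/r1.png')
E
```

```text
t 23.85 pos [602.  -11.5 145.1] yaw -40.3 F [ 0.52 -3.51  0.57] w 0.0 -> [-0.05    0.0168  0.001 ] 0.04
```

View pics/r1.png

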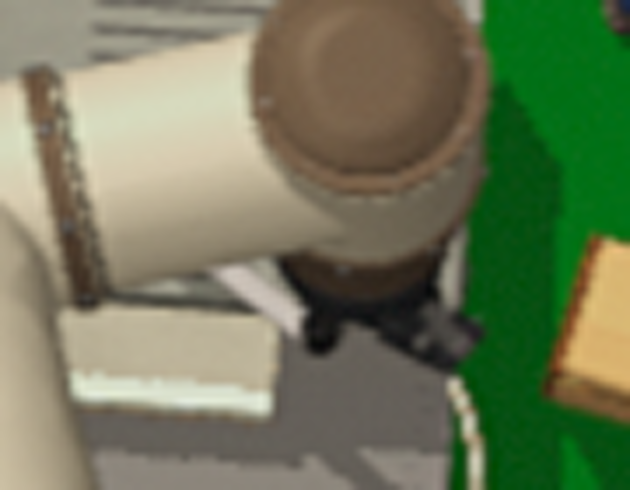

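Emit:
{"fn": "jog_arm", "kwargs": {
  "increments": [
    [0.004,0,0,0],
    [0.008,0,0,0],
    [0.011,0.0005,0,0]
  ]
}}

```text
clock: 24.28
position: [593.3, -3.4, 145.1]
ee_rot: [0.344, 0.939, -0.002, -0.001]
contact_force: [0.9, -2.5, 0.7]
gripper_width: 0.0
```

```bash
python3 - <<'E'
from edge import *
goto(651,-31,144,-.704)
k=atz('top',310.4,177.1,147); d=k-pose([610,68,-.054],[(25,0,0)])[0]; print('prev theta',np.arctan2(-d[0],-d[1])-.054,np.hypot(d[0],d[1]))
E
```

```text
t 24.27 pos [593.3  -3.4 145.1] yaw -40.28 F [ 0.9  -2.52  0.7 ] w 0.0 -> [-0.0619  0.0162  0.001 ] 0.05
prev theta 0.6188504577687468 80.28867980710756
```

Emit:
{"fn": "jog_arm", "kwargs": {
  "increments": [
    [0.002,0.0005,0,0],
    [0.004,0.001,0,0],
    [0.006,0.0015,0,0]
  ]
}}

```text
clock: 24.65
position: [589.6, 1.8, 145.0]
ee_rot: [0.344, 0.939, -0.002, -0.001]
contact_force: [1.1, -2.1, 0.8]
gripper_width: 0.0
```

Emit:
{"fn": "jog_arm", "kwargs": {
  "increments": [
    [0.002,0.0005,0,0],
    [0.004,0.001,0,0]
  ]
}}

```text
clock: 24.9
position: [587.9, 3.7, 145.1]
ee_rot: [0.344, 0.939, -0.003, 0.0]
contact_force: [5.3, -11.8, -3.9]
gripper_width: -0.4
```

The force reached about 12 N along the lever's tangent, with the knob stopped near θ ≈ 0.85, so the clamp bites. I'll hold briefly, then back off.

Emit:
{"fn": "jog_arm", "kwargs": {
  "increments": [
    [0.002,0.0005,0,0],
    [0.002,0.0005,0,0],
    [0.002,0.0005,0,0]
  ]
}}

```text
clock: 25.28
position: [588.0, 3.7, 145.2]
ee_rot: [0.344, 0.939, -0.004, 0.002]
contact_force: [5.1, -9.9, -3.3]
gripper_width: 0.0
```

Emit:
{"fn": "jog_arm", "kwargs": {
  "increments": [
    [-0.005,0,0,0],
    [-0.015,0,0,0],
    [-0.03,0,0,0],
    [-0.03,0,-0.04,0],
    [-0.03,0,-0.1,0],
    [-0.03,0,-0.15,0],
    [-0.03,-0.05,-0.15,0],
    [-0.03,-0.1,-0.15,0],
    [-0.03,-0.15,-0.15,0],
    [-0.03,-0.15,-0.15,0]
  ]
}}

```text
clock: 26.52
position: [512.4, -130.9, 297.2]
ee_rot: [0.346, 0.938, -0.004, 0.002]
contact_force: [0.2, -0.4, 0.2]
gripper_width: 0.1
```

```bash
python3 - <<'E'
from edge import *
goto(0,0,0)
im=get_image('top'); crop(im,225,90,425,250,4,'pics/s1.png'); I=np.ascontiguousarray(im[:,:,::-1]); cv2.imwrite('pics/top_s.png',I)
im=get_image('side'); crop(im,260,130,400,300,3.5,'pics/s2.png'); S=np.ascontiguousarray(im[:,:,::-1])
P0=[640,73,-.054];C0=[610,68,-.054]
for nm,cam,J,A,B,Pp in [('padfront','top',I,(-74,-52.5,63),(-74,52.5,63),P0),('padfront','side',S,(-74,-52.5,63),(-74,52.5,63),P0),('bedfront','top',I,(-210,-120,35),(-210,120,35),C0),('coverrear','top',I,(170,-115,89),(170,115,89),C0)]:
    L,q,nn,o=edgepts(J,cam,Pp,A,B)
    w=np.array([ (lambda p,d:p+d*(A[2]-p[2])/d[2])(*ray(cam,*x)) for x in q])[:,:2]
    c=w.mean(0);u,sv,v=np.linalg.svd(w-c);d=v[0];print(nm,cam,len(q),c,'yaw',-d[0]/d[1],sv[1]/len(q)**.5)
E
```

```text
t 26.52 pos [ 512.4 -130.9  297.2] yaw -40.45 F [ 0.2  -0.37  0.18] w 0.1 -> [ 0.4768 -0.2312  0.2954] 0
padfront top 7 [564.63763519  70.30423834] yaw -0.07317678339814195 1.5857998862843528
padfront side 40 [565.64448652  76.64739669] yaw -0.0357503294622153 0.6649822740405948
bedfront top 21 [401.9685182  125.58878677] yaw -0.06409917067550942 1.1803224828167196
coverrear top 39 [780.75740609  61.43707402] yaw -0.055542513421746154 0.8147217395191357
```

View pics/s1.png

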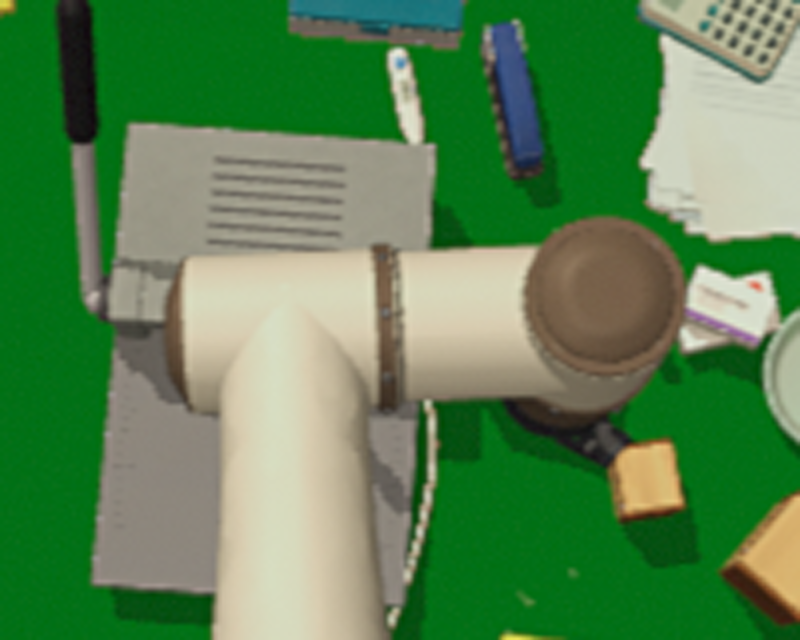

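View pics/s2.png

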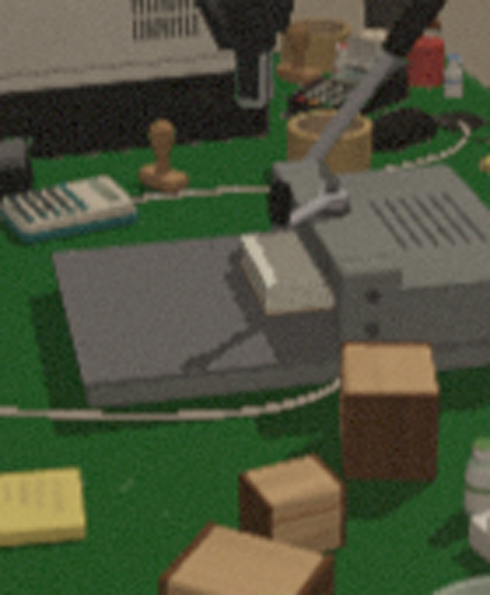

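Emit:
{"fn": "jog_arm", "kwargs": {
  "increments": [
    [-0.03,-0.035,0,0],
    [-0.06,-0.07,0,0],
    [-0.1,-0.11,0,0],
    [-0.13,-0.15,0,0],
    [-0.16,-0.19,0,0],
    [-0.16,-0.19,0,0]
  ]
}}

```text
clock: 27.38
position: [513.8, -380.2, 297.1]
ee_rot: [0.346, 0.938, -0.004, 0.001]
contact_force: [-0.5, 0.2, 0.1]
gripper_width: -0.2
```

```bash
python3 - <<'E'
from edge import *
goto(0,0,0)
im=get_image('top'); crop(im,225,90,425,250,4,'pics/t1.png'); I=np.ascontiguousarray(im[:,:,::-1])
P0=[640,73,-.054];C0=[610,68,-.054]
for nm,cam,J,A,B,Pp in [('padfront','top',I,(-74,-52.5,63),(-74,52.5,63),P0),('padbot','top',I,(-74,-52.5,35),(-74,52.5,35),P0),('bedfront','top',I,(-210,-120,35),(-210,120,35),C0),('coverrear','top',I,(170,-115,89),(170,115,89),C0)]:
    L,q,nn,o=edgepts(J,cam,Pp,A,B)
    w=np.array([ (lambda p,d:p+d*(A[2]-p[2])/d[2])(*ray(cam,*x)) for x in q])[:,:2]
    c=w.mean(0);u,sv,v=np.linalg.svd(w-c);d=v[0];print(nm,cam,len(q),c,'yaw',-d[0]/d[1],sv[1]/len(q)**.5)
E
```

```text
t 27.38 pos [ 513.8 -380.2  297.1] yaw -40.51 F [-0.46  0.19  0.08] w -0.2 -> [ 0.6391 -0.0429  0.2942] 0
padfront top 40 [566.69745932  76.96923579] yaw -0.06957246719983212 1.0867216862255498
padbot top 40 [571.87351033  76.7388172 ] yaw -0.06883869172910463 0.997731831912186
bedfront top 40 [399.96659668  79.34886362] yaw -0.05148963629305682 0.6446569644404468
coverrear top 39 [780.81961625  61.43444185] yaw -0.0558211913501667 0.8107048392677724
```

View pics/t1.png

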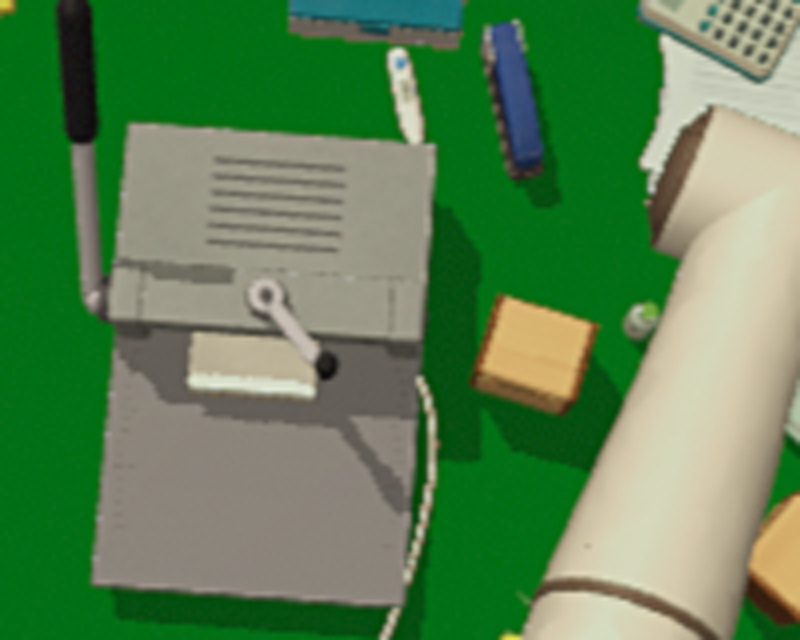

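```bash
python3 - <<'E'
from bench import *
print(job_done())
E
```

```text
the job is handed in; nothing more can be done
None
```

I pushed the pad back to the gauge with the smallest of the three wooden blocks, stood the block back on the desk to the right of the cutter, and swung the clamp lever until it bit. I handed the job in at about 27 s. It reported no verdict, so these are my own checks:

- **Pad against the gauge:** the force rose from about 1 N to 6 N at a sharp stop. Pressing at up to about 6.6 N, below the 12 N at which the gauge creeps, moved it no further. The rear edge came out at about x = 104 mm in the cutter frame, inside the gauge's range. The gauge itself is hidden, so I could not check directly that it had not shifted.
- **Squareness:** the cameras disagree slightly. The pad's front edge reads −0.070 rad from the top camera and −0.036 rad from the side camera, against about −0.054 rad for the cutter. The mean is close to square, but each reading alone is within only about 0.016 to 0.018 rad of the cutter, just inside the 0.02 limit. I relied on the firm press against the gauge for the rest.
- **Clamp:** the knob stopped with about 12 N along the lever's tangent, at an angle I estimate at 0.85 to 0.9 rad. The pad's front edge had not moved afterwards.
- **Block and surroundings:** the block stood upright and released in the last side view. The sticky notes, vial and calculator looked undisturbed, and the arm was clear of everything.

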